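Load the jar-drying tray and start the blower

TASK

First take the dried blue jar out of the aluminium tray and stand it upright on the cork mat; then stand every copper jar that is on the bench upright in the tray. Only when the tray is loaded, slide it across the bench, with the jars still standing in it, squarely onto the yellow outline in front of the blower, and last twist the blower's red spring-return knob clockwise all the way to its stop and let it spring back. Leave the gas canister, the white flux tub and the pliers where they are.

Things in the scene. Friction and masses are not known exactly. Their poses are not given: they have to be found in the camera images.
- jar0: Lidded copper jar (one of 3 to 5 present; None if absent), about 220 g: upright cylinder 58 mm in diameter and 56 mm tall, with a 20 mm diameter, 18 mm tall knob on the lid (74 mm overall). Origin at the centre of its underside, z up its axis.
- jar1: Lidded copper jar (one of 3 to 5 present; None if absent), about 220 g: upright cylinder 58 mm in diameter and 56 mm tall, with a 20 mm diameter, 18 mm tall knob on the lid (74 mm overall). Origin at the centre of its underside, z up its axis.
- jar2: Lidded copper jar (one of 3 to 5 present; None if absent), about 220 g: upright cylinder 58 mm in diameter and 56 mm tall, with a 20 mm diameter, 18 mm tall knob on the lid (74 mm overall). Origin at the centre of its underside, z up its axis.
- jar3: Lidded copper jar (one of 3 to 5 present; None if absent), about 220 g: upright cylinder 58 mm in diameter and 56 mm tall, with a 20 mm diameter, 18 mm tall knob on the lid (74 mm overall). Origin at the centre of its underside, z up its axis.
- jar4: Lidded copper jar (one of 3 to 5 present; None if absent), about 220 g: upright cylinder 58 mm in diameter and 56 mm tall, with a 20 mm diameter, 18 mm tall knob on the lid (74 mm overall). Origin at the centre of its underside, z up its axis.
- dry_jar: The dried jar: same shape and size as the copper jars, but blue; starts standing in the tray. Origin at the centre of its underside, z up its axis.
- tray: Loose square aluminium tray, 220 x 220 mm outside, 600 g, floor 4 mm thick, rim 5 mm thick and 18 mm tall above the bench. Origin at the centre of its underside; x and y along its sides.
- cork_mat: Cork cooling mat fixed to the bench, 130 x 130 mm, 10 mm thick. Origin at the centre of its underside; x and y along its sides, z up.
- dryer: Green drying blower fixed to the bench, 260 mm (its x) by 140 mm (its y), 100 mm tall; its black grille faces its own -y. Origin at the centre of its underside.
- spot (a point): Centre, on the bench, of the yellow outline (226 mm square inside its 10 mm wide lines) painted in front of the grille, 195 mm from the blower's origin along its -y; 15 mm remain between the outlined tray and the grille. Axes parallel to the blower's. The outline is only paint.
- start_knob (a joint): Angle of the red spring-return knob on the blower's top: 0 at rest, grows clockwise seen from above, stop at 1.2 rad; needs about 0.1 N m at the stop and springs back when let go.
- knob_grip (a point): Point on the knob's vertical axis at the height to grip (131 mm above the bench). The grip is an upright bar 50 mm long (along this point's x), 14 mm wide, 28 mm tall, reaching 8 mm above this point; beneath it is a black disc of 52 mm diameter whose top lies 20 mm below this point. The point turns with the knob.
- canister: Bystander: green gas canister standing on the bench, 74 mm in diameter, 190 mm tall with its brass valve. Origin at the centre of its underside.
- flux_tub: Bystander: white plastic tub, 68 mm in diameter, 80 mm tall. Origin at the centre of its underside.
- pliers: Bystander: blue-handled pliers lying on the bench, 165 mm long and about 50 mm wide, 12 mm high, jaws to its +x. Origin near the pivot, on the bench.
Things that resemble listed ones, but are neither listed nor needed, are in the scene too. What is shaped like the jar0 but pink is not meant. There is more than one size of the cork_mat; the one meant has the size given above.

How it is judged:
By the outcome, as a careful person would: the job done as asked, in the order asked, and still so for the second after the job is handed in, with the robot touching nothing.
Of jar0, jar1, jar2, jar3, jar4 only 3 to 5 are there at a start; the rules pass over those that are not, and their reading is None.
At some moment in a run one of jar0, jar1, jar2, jar3, jar4 may be knocked a few centimetres aside while the robot is not near it.
It also fails if it takes over 210 s, if anything falls off the work surface, if the arm or the gripper's body presses on something with over 40 N, if the wrist force passes 120 N, or if a joint passes its speed limit or range.

ROBOT

A 6-joint arm with a two-finger parallel gripper is mounted at the origin on the work surface. World frame = base frame: x ahead of the robot, y to its left, z up, the work surface at z = 0. Lengths are in m, angles in rad, forces in N, time in s.
With the tool pointing down it reaches from about 0.375 to 0.9 m from the base axis. Payload 3.1 kg.
Tool frame: the origin (TCP) lies at the very end of the fingers, on their centre line; the grasp point (between the pads) lies 19 mm behind it; z points along the fingers, y is the line along which they close (so a half turn about z gives the same grasp; the last joint's range is limited). The gripper opens to 85 mm and grips with 20 to 120 N. Pads are 22 mm wide; open, the fingers measure 114 mm over their backs; the gripper's body (76 mm by 85 mm) begins 54 mm behind the grasp point. The pads swing forward as they close: fully open they stand 13 mm farther back than shut.
Start: joints at [-1.411, 0.527, 1.433, -0, 1.181, -0.178], TCP at [0.208, -0.589, 0.231] pointing down, gripper open.
Joint ranges: [-3.08, 3.08], [-0.75, 2.2], [0.22, 2.44], [-1.43, 4.57], [0, 2.65], [-2.85, 2.85]. Speed limits (rad/s): [2.79, 2.79, 3.14, 3.14, 3.14, 3.14].

INTERFACE

Orientations are given as a unit quaternion [x, y, z, w].
In Python, from station import manip, vision gives the robot as it stands.
- The arm moves only by the tool drive_tool, never from a script. Its argument "deltas" is a list that holds one entry, the list of rows, each a list of 4 numbers: the shift along the tool's x, y, z in mm, then the turn about the tool's z in rad. A call has 1 to 5 rows; each row is the pose to reach, as a shift and turn from the pose commanded when the call began, along the tool's axes at that moment; what a row does not reach only later rows make up. A row lasts 1/12 s, in which the tool goes at most 41.7 mm and 7.16 degrees, less where a joint would pass 70% of its speed; a pose out of reach is approached as far as the arm can. A call with a gripper value outside its range is refused whole. "jaw" is the finger opening in mm, from 0 to 85.4, set as the call begins (left out, the last holds). The fingers move at their own pace and stop on an object; "force" is the grip in N (left out, the last holds). Time passes only in rows, so rows that repeat a pose let the fingers close. It gives the time, the measured TCP pose, the force, the opening and the grip force at its end, in the units of the state.
- manip.sense(): the state, without advancing time (a new reading comes with each control period).
- vision.snapshot(name): name is "scene" or "top" or "wrist"; returns the picture (420x560x3 uint8, red, green, blue); there is no depth.
- vision.camera_model(name): a dict with "camera_matrix" (3x3 intrinsics, pixels), "rvec" (rotation vector, rad) and "tvec" (3), from world to camera coordinates, as OpenCV has them. Camera axes: x right, y down, z forward; pixel columns grow to the right and rows downward; lengths in m; the calibration is good to about 2 mm. A picture is of the moment at which its call begins: read the wrist's pose just before it. camera_model takes no time and is no camera call; for the wrist camera it gives the pose at the moment of the call.
- manip.sign_off(): hands the job in; it is judged then, once.
The state is a dict: "t": time; "q": joint angles; "qd": joint speeds; "tau": joint torques, N m; "tcp_pos": TCP position; "tool_rot": TCP orientation; "force": force on the tool from outside, world axes, zero at the start; "ft_torque": the same for the moment, N m; "finger_gap": opening from 0.0 (shut) to 1.0 (fully open); "gripper_force": force on a finger pad.
Only numpy, scipy, OpenCV 4.12 (cv2) and the standard library are available. Lean on these libraries where they do the work, as an engineer would, in place of code of your own. Each camera call takes 0.05 s, during which the arm holds its last target. There are 200 camera calls.

## Working session

There is one attempt and no reset: what is moved stays moved. The work goes in short steps, Python scripts to look and compute and a tool call to move; the robot and the scene stay as the last step left them, time stands still between calls to the robot, and variables do not carry over. Pictures are saved under pics/ and viewed, at most 14 in all, crops included, and the job is handed in when it is done.

Besides the shell and the picture viewer there is one more tool, called after ">>>" as name(argument=value, ...) on one line, values as JSON. drive_tool: Moves the arm, as the interface text tells. Its arguments: {"type":"object","properties":{"deltas":{"type":"array"},"jaw":{"type":"number"},"force":{"type":"number"}},"required":["deltas"]}

```bash
mkdir -p pics; ls; cat > h.py <<'E'
import numpy as np, cv2
from station import manip, vision
def snap(n,f=None):
    m=vision.camera_model(n); im=vision.snapshot(n)
    if f: cv2.imwrite('pics/'+f,cv2.cvtColor(im,cv2.COLOR_RGB2BGR))
    return im,m
def ray(m,uv):
    R=cv2.Rodrigues(np.array(m['rvec'],float))[0]; t=np.array(m['tvec'],float).ravel()
    K=np.array(m['camera_matrix'],float)
    uv=np.atleast_2d(np.array(uv,float))
    d=np.c_[uv,np.ones(len(uv))]@np.linalg.inv(K).T@R
    return -R.T@t,d
def plane(m,uv,z):
    c,d=ray(m,uv); return c+d*((z-c[2])/d[:,2])[:,None]
def proj(m,p):
    return cv2.projectPoints(np.array(p,float).reshape(-1,3),np.array(m['rvec'],float),np.array(m['tvec'],float),np.array(m['camera_matrix'],float),None)[0].reshape(-1,2)
E
python3 - <<'E'
from h import *
for n in('scene','top'):
    im,m=snap(n,n+'0.png'); c,d=ray(m,[[280,210]]); print(n,c,d/np.linalg.norm(d),m['camera_matrix'][0])
s=manip.sense();print(s)
E
```

```text
pics
scene [1.01876907 0.77059842 1.11383515] [[-0.41306171 -0.52481806 -0.7442755 ]] [452.14824657   0.         274.85637987]
top [0.18710795 0.05677036 1.62717365] [[ 0.21659772 -0.00348901 -0.97625471]] [516.54729291   0.         280.19598768]
{'t': 0.1, 'q': array([-1.41050529e+00,  5.28369723e-01,  1.43379859e+00,  2.85701757e-05,
        1.18142990e+00, -1.78475956e-01]), 'qd': array([-0.00089976, -0.00212227, -0.00292716, -0.00078092, -0.00212549,
        0.00157958]), 'tau': array([-6.91422210e-04, -4.43306136e+01, -1.78585392e+01, -2.62097446e-04,
        3.84285333e-03, -1.15643751e-06]), 'tcp_pos': array([ 0.2076447 , -0.58879565,  0.23042586]), 'tool_rot': array([ 9.85689302e-01,  1.68569257e-01,  2.23274574e-05, -1.00261748e-03]), 'force': array([-0.36168363,  0.17553655,  0.77141698]), 'ft_torque': array([-0.05050479, -0.02829047, -0.04182775]), 'gripper_force': 0.0, 'finger_gap': 0.996090540379227}
```

View pics/top0.png

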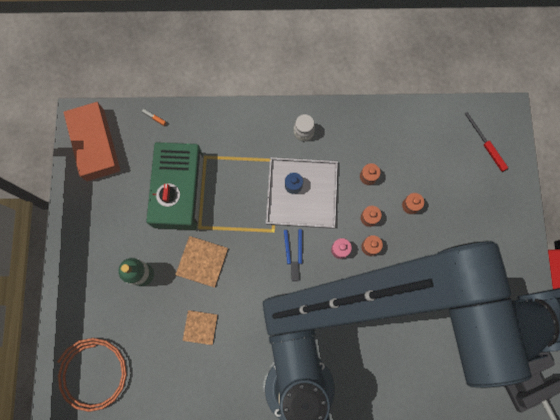

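View pics/scene0.png

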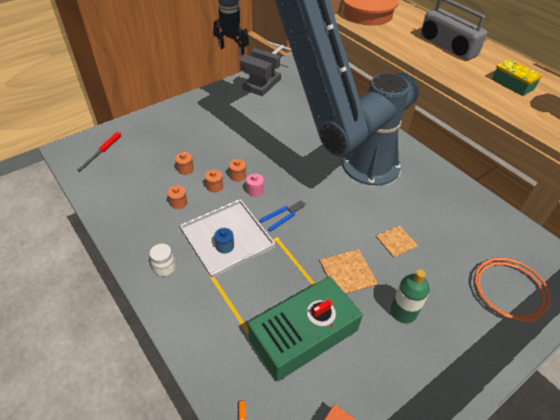

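Top view: copper jars at (371,174), (372,215), (415,203), (373,245); a pink decoy at (342,248); the blue jar in the tray at (293,183). There are two cork mats, at (202,260) and (201,328); the knob is at (168,192), the tub at (305,127), the pliers at (293,255) and the canister at (133,271). The scene view confirms four copper jars, though the arm may hide a fifth.

```bash
cat > meas.py <<'E'
from h import *
def blobs(im,lo,hi,amin=60,amax=1e6,roi=None):
    hsv=cv2.cvtColor(im,cv2.COLOR_RGB2HSV)
    mk=cv2.inRange(hsv,np.array(lo),np.array(hi)) if lo[0]<=hi[0] else cv2.inRange(hsv,np.array([lo[0],*lo[1:]]),np.array([179,*hi[1:]]))|cv2.inRange(hsv,np.array([0,*lo[1:]]),np.array(hi))
    if roi is not None:
        r=np.zeros_like(mk); a,b,c,d=roi; r[b:d,a:c]=255; mk&=r
    mk=cv2.morphologyEx(mk,cv2.MORPH_CLOSE,np.ones((3,3),np.uint8))
    cs=cv2.findContours(mk,cv2.RETR_EXTERNAL,cv2.CHAIN_APPROX_NONE)[0]
    return [c for c in cs if amin<cv2.contourArea(c)<amax],mk
def cen(c):
    M=cv2.moments(c); return np.array([M['m10']/M['m00'],M['m01']/M['m00']])
def tri(m1,u1,m2,u2):
    c1,d1=ray(m1,u1);c2,d2=ray(m2,u2);d1=d1[0];d2=d2[0]
    A=np.c_[d1,-d2];s=np.linalg.lstsq(A,c2-c1,rcond=None)[0]
    p,q=c1+s[0]*d1,c2+s[1]*d2; return (p+q)/2,np.linalg.norm(p-q)
E
python3 - <<'E'
from meas import *
T,mt=snap('top');S,ms=snap('scene')
for name,lo,hi in(('copper',(2,120,60),(12,255,255)),('pink',(165,80,80),(178,255,255)),('blue',(105,100,30),(125,255,255)),('cork',(10,80,100),(18,200,255)),('green',(60,80,20),(85,255,255)),('red',(178,200,100),(1,255,255)),('yellow',(19,120,80),(28,255,255))):
    out=[]
    bt=blobs(T,lo,hi,25)[0];bs=blobs(S,lo,hi,25)[0]
    print(name)
    for c in bt: print('  top',cen(c).round(1),cv2.contourArea(c),plane(mt,cen(c),.03)[0].round(3))
    for c in bs: print('  scn',cen(c).round(1),cv2.contourArea(c),plane(ms,cen(c),.03)[0].round(3))
hs=cv2.cvtColor(T,cv2.COLOR_RGB2HSV)
for p in((371,178),(300,205),(202,260),(168,190),(185,200),(400,300),(330,165)): print(p,hs[p[1],p[0]])
big=cv2.resize(T[80:340,50:430],None,fx=2.1,fy=2.1,interpolation=cv2.INTER_CUBIC)
cv2.imwrite('pics/c1.png',big[:,:,::-1])
E
```

```text
copper
  top [ 91.4 374.1] 3760.5 [0.051 0.616 0.03 ]
  top [371.9 245. ] 268.5 [ 0.426 -0.234  0.03 ]
  top [370.8 215.3] 264.5 [ 0.52  -0.236  0.03 ]
  top [413.1 202.8] 283.5 [ 0.559 -0.372  0.03 ]
  top [166.  191.7] 40.0 [0.606 0.414 0.03 ]
  top [369.7 173.4] 265.5 [ 0.658 -0.239  0.03 ]
  top [158.9 119.8] 47.0 [0.851 0.446 0.03 ]
  top [ 90.7 141.3] 2626.5 [0.779 0.665 0.03 ]
  scn [337.7 414. ] 232.0 [0.686 0.59  0.03 ]
  scn [322.6 306.5] 96.5 [0.533 0.355 0.03 ]
  scn [512.1 288.8] 3429.5 [0.063 0.625 0.03 ]
  scn [177.  196.8] 322.5 [ 0.659 -0.237  0.03 ]
  scn [213.7 180.4] 299.0 [ 0.52  -0.233  0.03 ]
  scn [237.2 169.7] 282.5 [ 0.426 -0.232  0.03 ]
  scn [184.  162.8] 278.0 [ 0.56 -0.37  0.03]
  scn [156.6  93.4] 160.0 [ 0.446 -0.811  0.03 ]
  scn [206.9  77.7] 102.0 [ 0.215 -0.795  0.03 ]
  scn [227.   71.4] 34.0 [ 0.117 -0.788  0.03 ]
  scn [181.1  79.8] 144.0 [ 0.314 -0.844  0.03 ]
  scn [125.4  66.6] 45.0 [ 0.465 -1.078  0.03 ]
  scn [144.4  64.4] 137.5 [ 0.389 -1.047  0.03 ]
  scn [195.8  51.2] 70.0 [ 0.143 -1.017  0.03 ]
  scn [154.5  43.1] 27.0 [ 0.267 -1.194  0
[... 1884 characters left out ...]
 ]
  scn [303.2 327. ] 6395.5 [0.614 0.372 0.03 ]
  scn [414.1 288.3] 433.0 [0.287 0.462 0.03 ]
  scn [512.5  82.7] 382.5 [-0.853 -0.003  0.03 ]
red
  scn [322.8 307.6] 110.5 [0.535 0.358 0.03 ]
  scn [109.7 141.5] 110.5 [ 0.726 -0.631  0.03 ]
yellow
  top [125.  267.9] 34.0 [0.364 0.533 0.03 ]
  top [229.5 201.2] 289.5 [0.572 0.211 0.03 ]
  scn [229.7 304. ] 199.0 [0.733 0.202 0.03 ]
  scn [419.2 276.4] 92.5 [0.245 0.443 0.03 ]
  scn [293.9 260.3] 170.0 [0.503 0.189 0.03 ]
  scn [519.  71.] 538.0 [-0.96  -0.043  0.03 ]
(371, 178) [  8 140 180]
(300, 205) [177  13 182]
(202, 260) [ 14 117 179]
(168, 190) [  3 124  68]
(185, 200) [ 71  83 104]
(400, 300) [104  47  81]
(330, 165) [177  13 178]
```

View pics/c1.png

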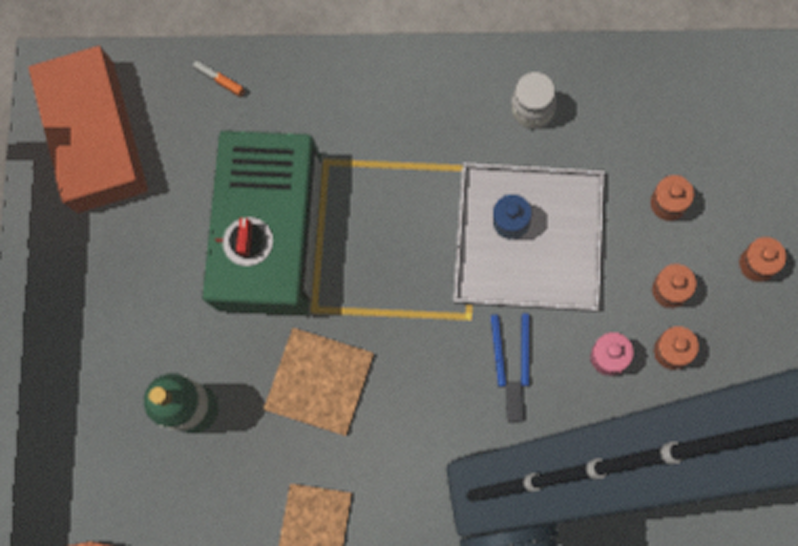

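Candidates: copper jars A (370,173), B (371,215), C (413,203) and D (372,245). The pink one at (341,248) is the decoy. Of the two cork mats, the one at (201,261) has an area of about (125 mm)² against (91 mm)² for the other, so it is the one meant. The enlarged crop confirms this. Next I measure the tray, mat, outline and knob geometry.

```bash
python3 - <<'E'
from meas import *
T,mt=snap('top');S,ms=snap('scene')
def rect(c,m,z):
    P=plane(m,c.reshape(-1,2),z)[:,:2]; r=cv2.minAreaRect((P*1000).astype(np.float32)); return np.round(r[0],1),np.round(r[1],1),round(r[2],2)
# tray
for n,im,m,roi in(('top',T,mt,(262,150,345,232)),('scn',S,ms,(175,195,280,275))):
    b,_=blobs(im,(0,0,140),(179,40,255),500,roi=roi); c=max(b,key=cv2.contourArea)
    print(n,'tray',rect(c,m,.018)); q=cv2.approxPolyDP(cv2.convexHull(c),8,True).reshape(-1,2); print(plane(m,q,.018).round(3)[:,:2].tolist())
for n,im,m,uv in(('top',T,mt,(201,261)),('scn',S,ms,(349,271))):
    b,_=blobs(im,(8,60,80),(20,220,255),300)
    c=[x for x in b if np.linalg.norm(cen(x)-uv)<15][0]; print(n,'cork',cen(c),rect(c,m,.01))
ct=plane(mt,[[201.5,261.2]],.01); 
# yellow
for n,im,m,roi in(('top',T,mt,(190,145,282,240)),('scn',S,ms,(205,235,330,340))):
    b,mk=blobs(im,(17,90,60),(30,255,255),15,roi=roi)
    v,u=np.nonzero(mk); P=plane(m,np.c_[u,v],0)[:,:2]*1000
    print(n,'yel',rect(np.c_[u,v].astype(np.int32)[:,None],m,0),P.min(0),P.max(0))
    for lo,hi,k in((440,530,0),(690,780,0)):
        s=P[(P[:,0]>lo)&(P[:,0]<hi)&(P[:,1]>105)&(P[:,1]<285)]
        if len(s)>15: print('   line',lo,np.polyfit(s[:,1]-195,s[:,0],1),len(s))
    s=P[(P[:,1]>280)]; s=s[(s[:,0]>520)&(s[:,0]<700)]
    if len(s)>5: print('   yline',np.polyfit(s[:,0]-600,s[:,1],1),len(s))
# dryer top + knob
b,_=blobs(T,(55,60,20),(90,255,255),1000); c=max(b,key=cv2.contourArea); print('dry',rect(c,mt,.1),plane(mt,cv2.approxPolyDP(cv2.convexHull(c),5,True).reshape(-1,2),.1)[:,:2].round(3).tolist())
for n,im,m,roi in(('top',T,mt,(150,175,185,215)),('scn',S,ms,(305,290,340,330))):
    b,mk=blobs(im,(172,130,50),(8,255,255),15,roi=roi)
    for c in b: print(n,'knob',cen(c),rect(c,m,.139),cv2.contourArea(c))
    b,mk=blobs(im,(0,0,120),(179,60,255),15,roi=roi)
    for c in b: print(n,'white',cen(cv2.convexHull(c)),rect(c,m,.1),cv2.contourArea(c))
c1=cv2.resize(T[140:245,140:280],None,fx=4,fy=4,interpolation=cv2.INTER_CUBIC)
c2=cv2.resize(S[275:345,240:370],None,fx=4,fy=4,interpolation=cv2.INTER_CUBIC);c2=np.pad(c2,((0,0),(0,c1.shape[1]-c2.shape[1]),(0,0)))
k=np.vstack([c1,c2]);k=cv2.resize(k,(int(k.shape[1]*598/k.shape[0]),598));cv2.imwrite('pics/c2.png',k[:,:,::-1])
# jar heights
for nm,a,bb in(('A',(369.7,173.4),(177,196.8)),('B',(370.8,215.3),(213.7,180.4)),('C',(413.1,202.8),(184,162.8)),('D',(371.9,245),(237.2,169.7)),('blue',(293.5,181),(223.5,236.1)),('cork',(201.5,261.2),(349.1,270.9))):
    print(nm,tri(mt,[a],ms,[bb]))
E
```

```text
top tray (array([604.6, -18.8]), array([221.3, 221.5]), 85.86)
[[0.722, 0.078], [0.705, -0.137], [0.487, -0.116], [0.502, 0.096]]
scn tray (array([602.7, -28.6]), array([316.1, 337.8]), 54.31)
[[0.378, -0.056], [0.562, 0.191], [0.805, 0.021], [0.688, -0.2], [0.623, -0.237]]
top cork [201.35797276 261.29657452] (array([385.3, 300.6]), array([133. , 131.1]), 71.68)
scn cork [349.1469687  270.90665353] (array([388.3, 301.9]), array([134.7, 133.4]), 71.7)
top yel (array([606.6, 186.4]), array([245.4, 247. ]), 86.59) [476.38464943  70.85607647] [734.07202718 314.74508051]
   line 440 [5.71917612e-02 4.88728996e+02] 186
   line 690 [6.01953689e-02 7.25434482e+02] 168
   yline [-5.88947276e-02  3.04236489e+02] 170
scn yel (array([593.2, 167.7]), array([298.3, 233.1]), 2.59) [438.95405449  56.87366183] [737.18548008 290.77584785]
   line 440 [4.85733927e-02 4.89093762e+02] 193
   line 690 [5.87661890e-02 7.25939621e+02] 242
dry (array([610.2, 378.7]), array([139.3, 267. ]), 86.65) [[0.74, 0.313], [0.489, 0.32], [0.494, 0.452], [0.745, 0.438]]
top knob [165.3287037  192.56481481] (array([575.1, 390.3]), array([19.6, 51.2]), 85.07) 72.0
top white [167.30072881 194.52243959] (array([579.1, 393.5]), array([72. , 72.7]), 44.88) 421.5
scn knob [321.22222222 307.89594356] (array([585.4, 397.8]), array([27.7, 60. ]), 85.45) 189.0
scn white [320.90507726 312.81870861] (array([579. , 393.2]), array([73.7, 70.6]), 51.04) 228.5
A (array([ 0.65826346, -0.23909675,  0.02853314]), np.float64(0.0009540437684448161))
B (array([ 0.52018338, -0.23540246,  0.02871646]), np.float64(0.0014487564431481398))
C (array([ 0.55925743, -0.37227246,  0.02844629]), np.float64(0.0008835080621464866))
D (array([ 0.42547838, -0.23411118,  0.02824405]), np.float64(0.0013817524675268597))
blue (array([0.62992861, 0.00729328, 0.05156444]), np.float64(0.00035951401674069923))
cork (array([0.38404272, 0.30090837, 0.00785714]), np.float64(0.0026236797817464144))
```

View pics/c2.png

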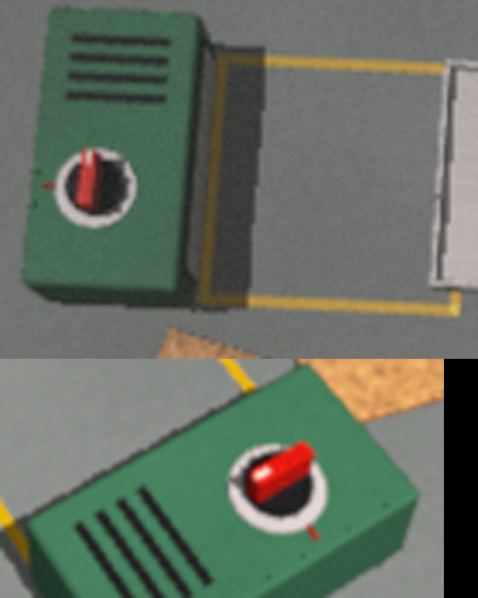

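>>> drive_tool(deltas=[[[0, 0, 0, -0.12], [0, 0, 0, -0.24], [0, 0, 0, -0.36], [0, 0, 0, -0.48], [0, 0, 0, -0.6]]])

```text
t: 0.72
tcp_pos: [0.2077, -0.5893, 0.2312]
tool_rot: [0.89, 0.455, 0.0, -0.0]
force: [0.1, -0.4, 0.2]
finger_gap: 1.001
gripper_force: 0.0
```

>>> drive_tool(deltas=[[[0, 0, 0, -0.12], [0, 0, 0, -0.24], [0, 0, 0, -0.36], [0, 0, 0, -0.48], [0, 0, 0, -0.6]]])

```text
t: 1.13
tcp_pos: [0.2077, -0.5894, 0.2312]
tool_rot: [0.716, 0.698, 0.0, -0.0]
force: [-0.0, 0.5, 0.3]
finger_gap: 0.999
gripper_force: 0.0
```

>>> drive_tool(deltas=[[[0, 0, 0, -0.032], [0, 0, 0, -0.032]]])

```text
t: 1.3
tcp_pos: [0.2077, -0.5894, 0.2312]
tool_rot: [0.707, 0.707, 0.0, -0.0]
force: [0.7, 0.1, 0.3]
finger_gap: 0.998
gripper_force: 0.0
```

The knob bar rests along the dryer's x at about (0.579,0.393), with the ring centred at (168,194) in the top image. The yellow outline centre is about (0.6066,0.186), yaw −3.4°. The tray is at (0.6046,−0.019), yaw about −4.2°. Jar heights triangulate to mid-body at about 0.0285, as expected. The blue jar needs a closer look, so I'll move over it.

>>> drive_tool(deltas=[[[29.5, 21.2, 0, 0], [59, 42.4, 0, 0], [88.5, 63.6, 0, 0], [118, 84.8, 0, 0], [147.5, 106, 0, 0]]])

```text
t: 1.72
tcp_pos: [0.3144, -0.4406, 0.2313]
tool_rot: [0.708, 0.706, 0.0, 0.0]
force: [1.2, -0.2, 0.1]
finger_gap: 1.001
gripper_force: 0.0
```

>>> drive_tool(deltas=[[[29.5, 21.2, 0, 0], [59, 42.4, 0, 0], [88.5, 63.6, 0, 0], [118, 84.8, 0, 0], [147.5, 106, 0, 0]]])

```text
t: 2.13
tcp_pos: [0.4206, -0.2929, 0.2315]
tool_rot: [0.708, 0.707, 0.0, 0.0]
force: [0.6, -1.0, 0.3]
finger_gap: 0.998
gripper_force: 0.0
```

>>> drive_tool(deltas=[[[29.5, 21.2, 0, 0], [59, 42.4, 0, 0], [88.5, 63.6, 0, 0], [118, 84.8, 0, 0], [147.5, 106, 0, 0]]])

```text
t: 2.55
tcp_pos: [0.5266, -0.1453, 0.2315]
tool_rot: [0.708, 0.707, 0.0, 0.0]
force: [0.4, -0.1, 0.3]
finger_gap: 0.998
gripper_force: 0.0
```

>>> drive_tool(deltas=[[[29.5, 21.2, 0, 0], [59, 42.4, 0, 0], [88.5, 63.6, 0, 0], [118, 84.8, 0, 0], [147.5, 106, 0, 0]]])

```text
t: 2.97
tcp_pos: [0.6325, 0.0023, 0.2314]
tool_rot: [0.707, 0.707, -0.0, 0.0]
force: [0.1, -0.1, 0.2]
finger_gap: 1.001
gripper_force: 0.0
```

```bash
python3 - <<'E'
from meas import *
W,mw=snap('wrist','w1.png');S,ms=snap('scene','s1.png');T,mt=snap('top','t1.png')
print(manip.sense()['tcp_pos'],ray(mw,[[280,210]]))
for n,im,m in(('wrist',W,mw),('scn',S,ms),('top',T,mt)):
    for c in blobs(im,(100,90,15),(130,255,255),80)[0]: print(n,cen(c),cv2.contourArea(c),plane(m,cen(c),.034).round(4))
b=blobs(T,(2,120,60),(12,255,255),150,400)[0]
for c in b: print('cu top',cen(c),plane(mt,cen(c),.029).round(4))
cv2.imwrite('pics/m1.png',np.hstack([cv2.resize(x,(400,300)) for x in(W,T)])[:,:,::-1])
E
```

```text
[0.63276043 0.00298334 0.23101813] (array([0.63355956, 0.06693778, 0.37390288]), array([[-0.01804999, -0.2683401 , -0.96336352]]))
wrist [119.65050733 191.34554679] 887.0 [[ 0.4462 -0.0059  0.034 ]]
wrist [283.13486956 183.543907  ] 2408.5 [[0.6308 0.0031 0.034 ]]
wrist [113.80069483 157.8871823 ] 911.5 [[0.445  0.0316 0.034 ]]
scn [223.80587669 239.85934489] 346.0 [[0.6303 0.0077 0.034 ]]
scn [281.39482201 221.08576052] 103.0 [[0.4439 0.0492 0.034 ]]
scn [273.75934959 213.52357724] 102.5 [[0.4447 0.0097 0.034 ]]
cu top [371.42094862 245.07378129] [[ 0.4257 -0.233   0.029 ]]
cu top [371.16078431 214.76313725] [[ 0.5224 -0.2371  0.029 ]]
cu top [412.91871345 202.84678363] [[ 0.5593 -0.3718  0.029 ]]
cu top [370.26666667 172.48862745] [[ 0.6615 -0.2413  0.029 ]]
```

View pics/m1.png

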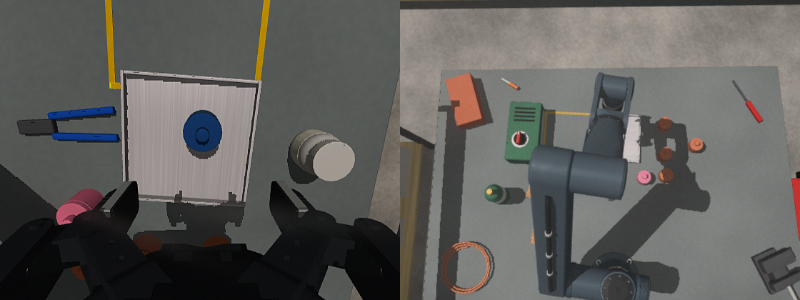

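The blue jar is at wrist pixel (283,184), which maps to (0.631,0.004). No fifth copper jar shows in the previously hidden area. Grasping the blue jar.

>>> drive_tool(deltas=[[[1.5, -1.5, 40, 0], [1.5, -1.5, 80, 0], [1.5, -1.5, 120, 0], [1.5, -1.5, 160, 0], [1.5, -1.5, 180, 0]]], jaw=85)

```text
t: 3.53
tcp_pos: [0.6263, 0.0012, 0.0468]
tool_rot: [0.708, 0.706, -0.003, -0.003]
force: [-0.6, 0.1, -0.5]
finger_gap: 0.995
gripper_force: 0.0
```

>>> drive_tool(deltas=[[[0, 0, 10, 0], [0, 0, 21, 0], [0, 0, 21, 0]]])

```text
t: 3.78
tcp_pos: [0.6295, 0.0013, 0.0292]
tool_rot: [0.708, 0.707, -0.001, -0.001]
force: [-0.0, 0.6, -0.0]
finger_gap: 0.994
gripper_force: 0.0
```

>>> drive_tool(deltas=[[[0, 0, 0, 0], [0, 0, 0, 0], [0, 0, 0, 0], [0, 0, 0, 0], [0, 0, 0, 0]]], jaw=45, force=35)

```text
t: 4.2
tcp_pos: [0.6314, 0.0018, 0.0325]
tool_rot: [0.707, 0.707, 0.001, 0.001]
force: [-1.5, -0.5, 4.7]
finger_gap: 0.661
gripper_force: 38.4
```

>>> drive_tool(deltas=[[[0, 0, 0, 0], [0, 0, 0, 0], [0, 0, 0, 0]]])

```text
t: 4.45
tcp_pos: [0.6315, 0.0017, 0.0325]
tool_rot: [0.707, 0.707, 0.001, 0.001]
force: [-0.8, -0.6, 6.9]
finger_gap: 0.666
gripper_force: 38.4
```

>>> drive_tool(deltas=[[[0, 0, -20, 0], [0, 0, -50, 0], [0, 0, -80, 0], [0, 0, -110, 0], [0, 0, -130, 0]]])

```text
t: 4.87
tcp_pos: [0.6313, 0.0021, 0.1636]
tool_rot: [0.707, 0.707, 0.001, 0.002]
force: [1.0, -0.3, -2.9]
finger_gap: 0.664
gripper_force: 38.7
```

>>> drive_tool(deltas=[[[30, -24.7, 0, 0], [60, -49.4, 0, 0], [90, -74.1, 0, 0], [120, -98.8, 0, 0], [150, -123.5, 0, 0]]])

```text
t: 5.28
tcp_pos: [0.5053, 0.1532, 0.1607]
tool_rot: [0.707, 0.707, 0.0, 0.0]
force: [1.0, 0.4, -2.2]
finger_gap: 0.664
gripper_force: 38.7
```

>>> drive_tool(deltas=[[[30, -24.7, 0, 0], [60, -49.4, 0, 0], [90, -74.1, 0, 0], [120, -98.8, 0, 0], [148, -123.5, 0, 0]]])

```text
t: 5.7
tcp_pos: [0.3818, 0.3015, 0.1608]
tool_rot: [0.707, 0.707, 0.001, 0.0]
force: [1.0, 0.0, -1.6]
finger_gap: 0.673
gripper_force: 38.7
```

>>> drive_tool(deltas=[[[0, 0, 25, 0], [0, 0, 50, 0], [0, 0, 75, 0], [0, 0, 95, 0], [0, 0, 105, 0]]])

```text
t: 6.12
tcp_pos: [0.3821, 0.2999, 0.0537]
tool_rot: [0.707, 0.707, -0.001, -0.0]
force: [-0.3, 0.1, -2.0]
finger_gap: 0.668
gripper_force: 38.6
```

>>> drive_tool(deltas=[[[0, 0, 0, 0], [0, 0, 0, 0], [0, 0, 0, 0]]])

```text
t: 6.37
tcp_pos: [0.3841, 0.3004, 0.0563]
tool_rot: [0.707, 0.707, 0.001, 0.0]
force: [0.0, 0.8, -2.0]
finger_gap: 0.669
gripper_force: 38.6
```

```bash
python3 - <<'E'
from meas import *
W,mw=snap('wrist');S,ms=snap('scene')
print(manip.sense()['tcp_pos'])
cv2.imwrite('pics/m2.png',np.hstack([cv2.resize(x,(400,300)) for x in(W,S)])[:,:,::-1])
E
```

```text
[0.38418413 0.30043092 0.05652203]
```

View pics/m2.png

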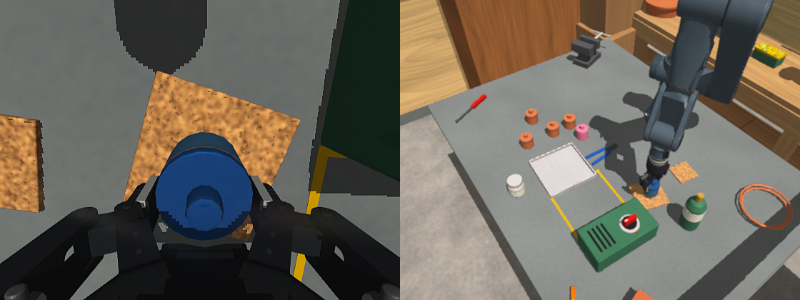

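The wrist view shows the blue jar held upright at (205,190) over the large mat. Lowering it.

>>> drive_tool(deltas=[[[0, 0, 6, 0], [0, 0, 12, 0], [0, 0, 16, 0], [0, 0, 17, 0], [0, 0, 17, 0]]])

```text
t: 6.88
tcp_pos: [0.3832, 0.3, 0.0384]
tool_rot: [0.707, 0.707, -0.0, -0.0]
force: [-0.3, 0.1, 3.6]
finger_gap: 0.67
gripper_force: 39.0
```

>>> drive_tool(deltas=[[[0, 0, 1, 0], [0, 0, 1, 0], [0, 0, 1, 0]]])

```text
t: 7.13
tcp_pos: [0.3832, 0.3001, 0.0384]
tool_rot: [0.707, 0.707, 0.0, 0.0]
force: [-1.9, -1.0, 11.5]
finger_gap: 0.664
gripper_force: 40.0
```

>>> drive_tool(deltas=[[[0, 0, 0, 0], [0, 0, 0, 0], [0, 0, 0, 0], [0, 0, 0, 0], [0, 0, 0, 0]]], jaw=80)

```text
t: 7.55
tcp_pos: [0.3833, 0.3, 0.0371]
tool_rot: [0.707, 0.707, -0.0, -0.0]
force: [0.8, -0.2, 0.9]
finger_gap: 0.937
gripper_force: 0.0
```

>>> drive_tool(deltas=[[[0, 0, -15, 0], [0, 0, -45, 0], [0, 0, -80, 0], [0, 0, -110, 0], [0, 0, -130, 0]]])

```text
t: 7.97
tcp_pos: [0.384, 0.3005, 0.1698]
tool_rot: [0.707, 0.707, 0.001, 0.001]
force: [1.5, 0.6, -0.1]
finger_gap: 0.933
gripper_force: 0.0
```

>>> drive_tool(deltas=[[[-36, 18.4, 0, 0], [-72, 36.8, 0, 0], [-108, 55.2, 0, 0], [-144, 73.6, 0, 0], [-180, 92, 0, 0]]])

```text
t: 8.38
tcp_pos: [0.4756, 0.1185, 0.1673]
tool_rot: [0.707, 0.707, -0.0, -0.0]
force: [0.6, 1.1, 0.6]
finger_gap: 0.935
gripper_force: 0.0
```

>>> drive_tool(deltas=[[[-36, 18.4, 0, 0], [-72, 36.8, 0, 0], [-108, 55.2, 0, 0], [-144, 73.6, 0, 0], [-180, 92, 0, 0]]])

```text
t: 8.8
tcp_pos: [0.5675, -0.0619, 0.167]
tool_rot: [0.707, 0.707, -0.0, -0.0]
force: [-0.2, 0.6, -1.0]
finger_gap: 0.937
gripper_force: 0.0
```

>>> drive_tool(deltas=[[[-36, 18.4, 0, 0], [-72, 36.8, 0, 0], [-108, 55.2, 0, 0], [-144, 73.6, 0, 0], [-180, 92, 0, 0]]])

```text
t: 9.22
tcp_pos: [0.6594, -0.2417, 0.1667]
tool_rot: [0.707, 0.707, -0.0, -0.001]
force: [0.9, 0.4, 0.7]
finger_gap: 0.938
gripper_force: 0.0
```

```bash
cat > jars.py <<'E'
from meas import *
def jars(z=.029):
    for n in('wrist','scene','top'):
        im,m=snap(n)
        for c in blobs(im,(2,120,45),(12,255,255),100)[0]:
            p=plane(m,cen(c),z)[0]; a=cv2.contourArea(c)*0+cv2.contourArea(np.float32(plane(m,c.reshape(-1,2),z)[:,:2]*100))
            if .3<p[0]<.8 and -.5<p[1]<.32 and a<70: print(n,cen(c).round(),p[:2].round(4),'cm2 %.0f'%a)
        for c in blobs(im,(100,90,15),(130,255,255),100)[0]:
            p=plane(m,cen(c),z+.01)[0]
            if p[1]>.2:print(n,'blue',p[:2].round(4))
if __name__=='__main__':
    s=manip.sense();print(s['t'],s['tcp_pos'].round(4)); jars()
E
python3 jars.py
```

```text
9.2167 [ 0.6594 -0.2417  0.1667]
wrist [205. 316.] [ 0.5764 -0.3698] cm2 18
wrist [284. 198.] [ 0.6585 -0.2436] cm2 33
scene [177. 197.] [ 0.6581 -0.2383] cm2 48
scene [214. 180.] [ 0.5195 -0.2352] cm2 50
scene [237. 170.] [ 0.4254 -0.2329] cm2 50
scene [184. 164.] [ 0.5598 -0.3671] cm2 47
scene blue [0.3829 0.3054]
top [413. 203.] [ 0.559 -0.372] cm2 29
top blue [0.3841 0.3086]
```

>>> drive_tool(deltas=[[[1.5, -0.5, 35, 0], [1.5, -0.5, 70, 0], [1.5, -0.5, 105, 0], [1.5, -0.5, 130, 0], [1.5, -0.5, 139, 0]]])

```text
t: 9.78
tcp_pos: [0.6546, -0.2349, 0.0232]
tool_rot: [0.707, 0.707, -0.001, -0.005]
force: [-0.6, -0.0, -0.7]
finger_gap: 0.935
gripper_force: 0.0
```

>>> drive_tool(deltas=[[[0, 0, 0, 0], [0, 0, 0, 0]]])

```text
t: 9.95
tcp_pos: [0.6588, -0.2377, 0.0287]
tool_rot: [0.707, 0.707, 0.0, -0.0]
force: [0.7, 0.1, 0.6]
finger_gap: 0.937
gripper_force: 0.0
```

>>> drive_tool(deltas=[[[0, 0, 0, 0], [0, 0, 0, 0], [0, 0, 0, 0], [0, 0, 0, 0], [0, 0, 0, 0]]], jaw=45)

```text
t: 10.37
tcp_pos: [0.6601, -0.2391, 0.0312]
tool_rot: [0.707, 0.707, 0.001, 0.002]
force: [-1.3, 1.0, 6.6]
finger_gap: 0.665
gripper_force: 38.4
```

>>> drive_tool(deltas=[[[0, 0, 0, 0], [0, 0, -25, 0], [0, 0, -55, 0], [0, 0, -85, 0], [0, 0, -100, 0]]])

```text
t: 10.78
tcp_pos: [0.6606, -0.2394, 0.1328]
tool_rot: [0.707, 0.707, 0.001, 0.003]
force: [1.1, -0.5, -1.4]
finger_gap: 0.664
gripper_force: 38.9
```

>>> drive_tool(deltas=[[[40, 0.6, 0, 0], [80, 1.2, 0, 0], [120, 1.8, 0, 0], [160, 2.4, 0, 0], [200, 3, 0, 0]]])

```text
t: 11.2
tcp_pos: [0.6614, -0.0368, 0.1288]
tool_rot: [0.707, 0.707, 0.0, 0.0]
force: [0.5, 0.2, -2.0]
finger_gap: 0.664
gripper_force: 38.8
```

>>> drive_tool(deltas=[[[35, 1, 0, 0], [65, 2, 0, 0], [77, 2, 0, 0], [77, 2, 0, 0], [77, 2, 0, 0]]])

```text
t: 11.62
tcp_pos: [0.6637, 0.0386, 0.1285]
tool_rot: [0.707, 0.708, -0.0, 0.0]
force: [0.3, -0.3, -2.0]
finger_gap: 0.668
gripper_force: 38.8
```

>>> drive_tool(deltas=[[[0, 0, 30, 0], [0, 0, 60, 0], [0, 0, 80, 0], [0, 0, 88, 0], [0, 0, 88, 0]]])

```text
t: 12.03
tcp_pos: [0.6622, 0.0366, 0.0379]
tool_rot: [0.708, 0.706, -0.002, -0.002]
force: [-0.8, -0.8, -2.0]
finger_gap: 0.667
gripper_force: 38.8
```

>>> drive_tool(deltas=[[[0, 0, 4, 0], [0, 0, 7, 0], [0, 0, 8, 0], [0, 0, 8, 0]]])

```text
t: 12.37
tcp_pos: [0.6655, 0.0375, 0.0353]
tool_rot: [0.707, 0.707, 0.001, 0.002]
force: [0.1, -2.0, 3.4]
finger_gap: 0.664
gripper_force: 39.3
```

>>> drive_tool(deltas=[[[0, 0, 0, 0], [0, 0, 0, 0], [0, 0, 0, 0], [0, 0, 0, 0]]], jaw=70)

```text
t: 12.7
tcp_pos: [0.6641, 0.0386, 0.0327]
tool_rot: [0.707, 0.707, 0.0, 0.0]
force: [0.5, 0.0, -0.0]
finger_gap: 0.82
gripper_force: 0.0
```

>>> drive_tool(deltas=[[[0, 0, -15, 0], [0, 0, -45, 0], [0, 0, -80, 0], [0, 0, -110, 0], [0, 0, -115, 0]]])

```text
t: 13.12
tcp_pos: [0.6676, 0.0384, 0.1535]
tool_rot: [0.707, 0.707, 0.004, 0.004]
force: [0.2, -0.4, 0.4]
finger_gap: 0.823
gripper_force: 0.0
```

>>> drive_tool(deltas=[[[-34, -18, 0, 0], [-68, -36, 0, 0], [-102, -54, 0, 0], [-136, -72, 0, 0], [-170, -90, 0, 0]]], jaw=78)

```text
t: 13.53
tcp_pos: [0.5726, -0.1324, 0.147]
tool_rot: [0.707, 0.707, -0.0, -0.0]
force: [-0.2, 0.6, -0.6]
finger_gap: 0.911
gripper_force: 0.0
```

>>> drive_tool(deltas=[[[-34, -18, 0, 0], [-68, -36, 0, 0], [-103, -54, 0, 0], [-103, -54, 0, 0], [-103, -54, 0, 0]]])

```text
t: 13.95
tcp_pos: [0.5188, -0.2364, 0.147]
tool_rot: [0.709, 0.705, 0.0, -0.0]
force: [-0.3, 0.5, -0.7]
finger_gap: 0.913
gripper_force: 0.0
```

```bash
python3 jars.py
```

```text
13.95 [ 0.5188 -0.2364  0.147 ]
wrist [327. 322.] [ 0.5597 -0.358 ] cm2 26
wrist [286. 205.] [ 0.5205 -0.2396] cm2 34
wrist [174. 202.] [ 0.4226 -0.2366] cm2 39
scene [219. 252.] [0.6642 0.0349] cm2 41
scene [214. 180.] [ 0.5199 -0.2346] cm2 50
scene [237. 169.] [ 0.4246 -0.234 ] cm2 52
scene [184. 163.] [ 0.5599 -0.3704] cm2 53
scene blue [0.3828 0.3054]
top [284. 171.] [0.6711 0.0375] cm2 23
top blue [0.3843 0.3087]
```

>>> drive_tool(deltas=[[[0.5, 1, 35, 0], [0.5, 1, 70, 0], [0.5, 1, 100, 0], [0.5, 1, 115, 0], [0.5, 1, 119, 0]]])

```text
t: 14.52
tcp_pos: [0.5196, -0.2307, 0.0251]
tool_rot: [0.706, 0.708, -0.0, -0.003]
force: [0.6, 0.6, 0.3]
finger_gap: 0.912
gripper_force: 0.0
```

>>> drive_tool(deltas=[[[0, 0, 0, 0], [0, 0, 0, 0]]])

```text
t: 14.68
tcp_pos: [0.5217, -0.2332, 0.0288]
tool_rot: [0.706, 0.708, 0.0, 0.0]
force: [0.3, -0.2, 0.3]
finger_gap: 0.915
gripper_force: 0.0
```

>>> drive_tool(deltas=[[[0, 0, 0, 0], [0, 0, 0, 0], [0, 0, 0, 0], [0, 0, 0, 0], [0, 0, 0, 0]]], jaw=45)

```text
t: 15.1
tcp_pos: [0.5216, -0.2342, 0.0301]
tool_rot: [0.707, 0.707, 0.0, 0.001]
force: [1.1, 1.5, 6.3]
finger_gap: 0.667
gripper_force: 38.2
```

>>> drive_tool(deltas=[[[0, 0, 0, 0], [0, 0, -25, 0], [0, 0, -55, 0], [0, 0, -85, 0], [0, 0, -100, 0]]])

```text
t: 15.52
tcp_pos: [0.522, -0.2349, 0.1318]
tool_rot: [0.707, 0.707, 0.0, 0.003]
force: [0.9, -0.6, -1.5]
finger_gap: 0.663
gripper_force: 38.8
```

>>> drive_tool(deltas=[[[40, 5, 0, 0], [80, 10, 0, 0], [120, 15, 0, 0], [160, 20, 0, 0], [200, 24, 0, 0]]])

```text
t: 15.93
tcp_pos: [0.5448, -0.0324, 0.1288]
tool_rot: [0.707, 0.707, 0.0, 0.0]
force: [1.0, -0.3, -1.9]
finger_gap: 0.669
gripper_force: 38.9
```

>>> drive_tool(deltas=[[[35, 5, 0, 0], [65, 10, 0, 0], [81, 10, 0, 0], [81, 10, 0, 0], [81, 10, 0, 0]]])

```text
t: 16.35
tcp_pos: [0.5544, 0.0479, 0.1285]
tool_rot: [0.706, 0.708, -0.0, 0.0]
force: [0.1, -0.5, -1.6]
finger_gap: 0.666
gripper_force: 38.8
```

>>> drive_tool(deltas=[[[0, 0, 30, 0], [0, 0, 60, 0], [0, 0, 80, 0], [0, 0, 88, 0], [0, 0, 88, 0]]])

```text
t: 16.77
tcp_pos: [0.5534, 0.0458, 0.0385]
tool_rot: [0.708, 0.706, -0.001, -0.002]
force: [1.2, 0.6, -2.3]
finger_gap: 0.664
gripper_force: 38.8
```

>>> drive_tool(deltas=[[[0, 0, 4, 0], [0, 0, 7, 0], [0, 0, 8, 0], [0, 0, 8, 0]]])

```text
t: 17.1
tcp_pos: [0.5561, 0.0464, 0.0341]
tool_rot: [0.707, 0.707, 0.001, 0.002]
force: [-1.4, -2.2, 2.7]
finger_gap: 0.663
gripper_force: 39.1
```

>>> drive_tool(deltas=[[[0, 0, 0, 0], [0, 0, 0, 0], [0, 0, 0, 0], [0, 0, 0, 0]]], jaw=70)

```text
t: 17.43
tcp_pos: [0.555, 0.0472, 0.0326]
tool_rot: [0.707, 0.707, 0.0, 0.0]
force: [-0.8, -0.2, 0.5]
finger_gap: 0.82
gripper_force: 0.0
```

>>> drive_tool(deltas=[[[0, 0, -15, 0], [0, 0, -45, 0], [0, 0, -80, 0], [0, 0, -110, 0], [0, 0, -115, 0]]])

```text
t: 17.85
tcp_pos: [0.558, 0.0469, 0.1523]
tool_rot: [0.707, 0.707, 0.003, 0.004]
force: [0.3, 0.5, 0.8]
finger_gap: 0.82
gripper_force: 0.0
```

>>> drive_tool(deltas=[[[-40, 0.5, 0, 0], [-80, 1, 0, 0], [-120, 1.5, 0, 0], [-160, 2, 0, 0], [-200, 2.5, 0, 0]]], jaw=80)

```text
t: 18.27
tcp_pos: [0.5567, -0.1543, 0.1468]
tool_rot: [0.707, 0.707, -0.0, -0.0]
force: [1.3, -0.0, 0.5]
finger_gap: 0.94
gripper_force: 0.0
```

>>> drive_tool(deltas=[[[-40, 0.5, 0, 0], [-80, 1, 0, 0], [-120, 1.5, 0, 0], [-160, 2, 0, 0], [-200, 2.5, 0, 0]]])

```text
t: 18.68
tcp_pos: [0.559, -0.3545, 0.1464]
tool_rot: [0.707, 0.707, 0.0, -0.001]
force: [0.1, -0.2, 0.1]
finger_gap: 0.936
gripper_force: 0.0
```

>>> drive_tool(deltas=[[[-17, 0, 0, 0], [-17, 0, 0, 0], [-17, 0, 0, 0]]])

```text
t: 18.93
tcp_pos: [0.5589, -0.3704, 0.1461]
tool_rot: [0.708, 0.706, 0.0, -0.001]
force: [-1.0, 0.2, 0.1]
finger_gap: 0.94
gripper_force: 0.0
```

```bash
python3 jars.py
```

```text
18.9333 [ 0.5589 -0.3704  0.1461]
wrist [286. 208.] [ 0.5599 -0.3762] cm2 34
wrist [106.  33.] [ 0.4235 -0.2381] cm2 35
scene [219. 252.] [0.6642 0.0349] cm2 41
scene [251. 237.] [0.5539 0.0433] cm2 43
scene [237. 169.] [ 0.4244 -0.2341] cm2 52
scene [184. 163.] [ 0.5588 -0.3716] cm2 52
scene blue [0.383  0.3054]
top [371. 246.] [ 0.4236 -0.232 ] cm2 24
top [282. 204.] [0.5605 0.0457] cm2 23
top [284. 171.] [0.6719 0.0371] cm2 22
top blue [0.3842 0.3086]
```

>>> drive_tool(deltas=[[[-1, 0.5, 35, 0], [-1, 0.5, 70, 0], [-1, 0.5, 100, 0], [-1, 0.5, 114, 0], [-1, 0.5, 118, 0]]])

```text
t: 19.5
tcp_pos: [0.5587, -0.3677, 0.0262]
tool_rot: [0.706, 0.708, -0.0, -0.003]
force: [-1.0, 0.1, 0.4]
finger_gap: 0.937
gripper_force: 0.0
```

>>> drive_tool(deltas=[[[0, 0, 0, 0], [0, 0, 0, 0]]])

```text
t: 19.67
tcp_pos: [0.5614, -0.3712, 0.0308]
tool_rot: [0.707, 0.707, 0.0, 0.001]
force: [-0.4, -0.3, 0.7]
finger_gap: 0.937
gripper_force: 0.0
```

>>> drive_tool(deltas=[[[0, 0, 0, 0], [0, 0, 0, 0], [0, 0, 0, 0], [0, 0, 0, 0], [0, 0, 0, 0]]], jaw=45)

```text
t: 20.08
tcp_pos: [0.561, -0.3719, 0.0318]
tool_rot: [0.707, 0.707, -0.0, 0.002]
force: [-1.6, 1.0, 6.3]
finger_gap: 0.663
gripper_force: 38.1
```

>>> drive_tool(deltas=[[[0, 0, 0, 0], [0, 0, -25, 0], [0, 0, -55, 0], [0, 0, -85, 0], [0, 0, -100, 0]]])

```text
t: 20.5
tcp_pos: [0.5616, -0.3722, 0.1333]
tool_rot: [0.707, 0.707, 0.0, 0.003]
force: [0.5, -1.3, -2.5]
finger_gap: 0.667
gripper_force: 39.3
```

>>> drive_tool(deltas=[[[37, 11, 0, 0], [74, 22, 0, 0], [111, 33, 0, 0], [148, 44, 0, 0], [185, 55, 0, 0]]])

```text
t: 20.92
tcp_pos: [0.6152, -0.1843, 0.1296]
tool_rot: [0.707, 0.707, 0.0, 0.0]
force: [0.8, -0.7, -2.5]
finger_gap: 0.663
gripper_force: 39.3
```

>>> drive_tool(deltas=[[[37, 11, 0, 0], [74, 22, 0, 0], [111, 33, 0, 0], [144, 43, 0, 0], [144, 43, 0, 0]]])

```text
t: 21.33
tcp_pos: [0.6592, -0.0345, 0.1295]
tool_rot: [0.705, 0.709, 0.002, -0.001]
force: [-0.0, 0.0, -3.5]
finger_gap: 0.659
gripper_force: 39.2
```

>>> drive_tool(deltas=[[[0, 0, 20, 0], [0, 0, 50, 0], [0, 0, 75, 0], [0, 0, 88, 0], [0, 0, 88, 0]]])

```text
t: 21.75
tcp_pos: [0.6553, -0.0415, 0.0378]
tool_rot: [0.707, 0.707, -0.002, -0.003]
force: [-1.8, 0.6, -2.4]
finger_gap: 0.668
gripper_force: 39.1
```

>>> drive_tool(deltas=[[[0, 0, 4, 0], [0, 0, 7, 0], [0, 0, 8, 0], [0, 0, 8, 0]]])

```text
t: 22.08
tcp_pos: [0.6596, -0.0424, 0.0358]
tool_rot: [0.707, 0.707, 0.001, 0.002]
force: [-1.6, -0.4, 3.4]
finger_gap: 0.663
gripper_force: 39.6
```

>>> drive_tool(deltas=[[[0, 0, 0, 0], [0, 0, 0, 0], [0, 0, 0, 0], [0, 0, 0, 0]]], jaw=70)

```text
t: 22.42
tcp_pos: [0.6587, -0.042, 0.0338]
tool_rot: [0.707, 0.707, 0.0, 0.0]
force: [-0.6, -0.0, 0.3]
finger_gap: 0.818
gripper_force: 0.0
```

>>> drive_tool(deltas=[[[0, 0, -15, 0], [0, 0, -45, 0], [0, 0, -80, 0], [0, 0, -110, 0], [0, 0, -115, 0]]])

```text
t: 22.83
tcp_pos: [0.6621, -0.0427, 0.1545]
tool_rot: [0.707, 0.707, 0.003, 0.005]
force: [0.6, -0.5, 0.4]
finger_gap: 0.818
gripper_force: 0.0
```

>>> drive_tool(deltas=[[[-24, -29, 0, 0], [-48, -58, 0, 0], [-72, -87, 0, 0], [-96, -116, 0, 0], [-120, -145, 0, 0]]], jaw=80)

```text
t: 23.25
tcp_pos: [0.5118, -0.1625, 0.1481]
tool_rot: [0.707, 0.707, -0.0, 0.0]
force: [0.5, -0.0, 0.4]
finger_gap: 0.934
gripper_force: 0.0
```

>>> drive_tool(deltas=[[[-24, -29, 0, 0], [-48, -58, 0, 0], [-70.5, -88.5, 0, 0], [-70.5, -88.5, 0, 0], [-70.5, -88.5, 0, 0]]])

```text
t: 23.67
tcp_pos: [0.4235, -0.2335, 0.1482]
tool_rot: [0.709, 0.706, 0.0, -0.0]
force: [0.3, -0.2, 0.1]
finger_gap: 0.933
gripper_force: 0.0
```

```bash
python3 jars.py
```

```text
23.6667 [ 0.4235 -0.2335  0.1482]
wrist [288. 206.] [ 0.4264 -0.2379] cm2 34
scene [251. 237.] [0.5539 0.0433] cm2 43
scene [237. 170.] [ 0.4253 -0.2333] cm2 51
scene blue [0.3829 0.3054]
top [281. 204.] [0.56   0.0461] cm2 23
top [308. 172.] [ 0.6645 -0.042 ] cm2 24
top [284. 171.] [0.6707 0.0375] cm2 23
top blue [0.3843 0.3085]
```

>>> drive_tool(deltas=[[[-1, 1.5, 35, 0], [-1, 1.5, 70, 0], [-1, 1.5, 100, 0], [-1, 1.5, 115, 0], [-1, 1.5, 120, 0]]])

```text
t: 24.23
tcp_pos: [0.4262, -0.2313, 0.0256]
tool_rot: [0.706, 0.708, -0.0, -0.002]
force: [-0.2, 0.1, -1.4]
finger_gap: 0.938
gripper_force: 0.0
```

>>> drive_tool(deltas=[[[0, 0, 0, 0], [0, 0, 0, 0]]])

```text
t: 24.4
tcp_pos: [0.4273, -0.2331, 0.0286]
tool_rot: [0.706, 0.708, 0.0, 0.0]
force: [-0.0, -0.7, 0.8]
finger_gap: 0.938
gripper_force: 0.0
```

>>> drive_tool(deltas=[[[0, 0, 0, 0], [0, 0, 0, 0], [0, 0, 0, 0], [0, 0, 0, 0], [0, 0, 0, 0]]], jaw=45)

```text
t: 24.82
tcp_pos: [0.4269, -0.2337, 0.0298]
tool_rot: [0.707, 0.707, 0.0, 0.001]
force: [-0.0, 1.8, 6.8]
finger_gap: 0.665
gripper_force: 37.3
```

>>> drive_tool(deltas=[[[0, 0, 0, 0], [0, 0, -25, 0], [0, 0, -55, 0], [0, 0, -85, 0], [0, 0, -100, 0]]])

```text
t: 25.23
tcp_pos: [0.4272, -0.2343, 0.1315]
tool_rot: [0.707, 0.707, 0.0, 0.002]
force: [0.2, -0.4, -1.7]
finger_gap: 0.662
gripper_force: 39.4
```

>>> drive_tool(deltas=[[[33, 20.5, 0, 0], [66, 41, 0, 0], [99, 61.5, 0, 0], [132, 82, 0, 0], [165, 102.5, 0, 0]]])

```text
t: 25.65
tcp_pos: [0.5292, -0.0669, 0.1288]
tool_rot: [0.707, 0.707, 0.0, 0.0]
force: [0.3, -0.8, -2.7]
finger_gap: 0.666
gripper_force: 39.4
```

>>> drive_tool(deltas=[[[34, 20, 0, 0], [34, 20, 0, 0], [34, 20, 0, 0]]])

```text
t: 25.9
tcp_pos: [0.5493, -0.0323, 0.1285]
tool_rot: [0.706, 0.709, 0.0, 0.0]
force: [-0.2, -0.3, -2.5]
finger_gap: 0.67
gripper_force: 39.3
```

>>> drive_tool(deltas=[[[0, 0, 30, 0], [0, 0, 60, 0], [0, 0, 80, 0], [0, 0, 88, 0], [0, 0, 88, 0]]])

```text
t: 26.32
tcp_pos: [0.5466, -0.0352, 0.0386]
tool_rot: [0.708, 0.706, -0.001, -0.002]
force: [0.1, -0.3, -2.4]
finger_gap: 0.666
gripper_force: 39.3
```

>>> drive_tool(deltas=[[[0, 0, 4, 0], [0, 0, 7, 0], [0, 0, 8, 0], [0, 0, 8, 0]]])

```text
t: 26.65
tcp_pos: [0.5497, -0.0351, 0.0338]
tool_rot: [0.707, 0.707, 0.0, 0.001]
force: [-0.7, -1.5, 1.9]
finger_gap: 0.665
gripper_force: 39.6
```

>>> drive_tool(deltas=[[[0, 0, 0, 0], [0, 0, 0, 0], [0, 0, 0, 0], [0, 0, 0, 0]]], jaw=70)

```text
t: 26.98
tcp_pos: [0.549, -0.0344, 0.0326]
tool_rot: [0.707, 0.707, 0.0, 0.0]
force: [0.6, -0.0, 0.1]
finger_gap: 0.816
gripper_force: 0.0
```

>>> drive_tool(deltas=[[[0, 0, -15, 0], [0, 0, -45, 0], [0, 0, -80, 0], [0, 0, -120, 0], [0, 0, -150, 0]]])

```text
t: 27.4
tcp_pos: [0.5492, -0.0344, 0.1849]
tool_rot: [0.707, 0.707, 0.001, 0.001]
force: [1.0, 0.0, -0.2]
finger_gap: 0.816
gripper_force: 0.0
```

>>> drive_tool(deltas=[[[-35, 10, 0, 0], [-70, 20, 0, 0], [-105, 30, 0, 0], [-140, 40, 0, 0], [-165, 50, 0, 0]]])

```text
t: 27.82
tcp_pos: [0.5991, -0.2024, 0.1826]
tool_rot: [0.708, 0.707, -0.0, 0.001]
force: [0.9, -0.2, 0.7]
finger_gap: 0.819
gripper_force: 0.0
```

>>> drive_tool(deltas=[[[0, 0, 0, 0], [0, 0, 0, 0]]], jaw=40)

```text
t: 27.98
tcp_pos: [0.5988, -0.2008, 0.1819]
tool_rot: [0.708, 0.706, 0.0, -0.0]
force: [-0.6, 0.4, -0.1]
finger_gap: 0.549
gripper_force: 0.0
```

```bash
cat > tray.py <<'E'
from meas import *
def tray(names=('wrist','top'),f=None,z=.018):
    for n in names:
        im,m=snap(n,f and n+f)
        hsv=cv2.cvtColor(im,cv2.COLOR_RGB2HSV)
        mk=cv2.inRange(hsv,np.array([0,0,115]),np.array([179,35,255]))
        mk=cv2.morphologyEx(mk,cv2.MORPH_CLOSE,np.ones((3,3),np.uint8))
        c=max(cv2.findContours(mk,cv2.RETR_EXTERNAL,cv2.CHAIN_APPROX_NONE)[0],key=cv2.contourArea)
        P=np.float32(plane(m,c.reshape(-1,2),z)[:,:2]*1000); r=cv2.minAreaRect(P)
        print(n,np.round(r[0],1),np.round(r[1],1),round(r[2],2)); 
        h=cv2.approxPolyDP(cv2.convexHull(P),15,True).reshape(-1,2); print(h.round(0).tolist())
        # per-side edge line fits: points near each rect side
        B=cv2.boxPoints(r)
        for i in range(4):
            a,b=B[i],B[(i+1)%4]; d=(b-a)/np.linalg.norm(b-a); nn=np.array([-d[1],d[0]])
            s=(P-a)@d; t=(P-a)@nn; L=np.linalg.norm(b-a); k=(abs(t)<8)&(s>25)&(s<L-25)
            if k.sum()>20:
                vx,vy,x,y=cv2.fitLine(P[k],cv2.DIST_HUBER,0,.01,.01).ravel()
                print('  side',np.round([x,y],1),'ang %.2f'%(np.degrees(np.arctan2(vy,vx))%180),k.sum())
if __name__=='__main__':
    import sys; s=manip.sense();print(s['t'],s['tcp_pos'].round(4)); tray(f=sys.argv[1])
E
python3 tray.py _a.png; python3 jars.py
```

```text
27.9833 [ 0.5988 -0.2008  0.1819]
wrist [601.4 -80.8] [115.5 219.3] 85.86
[[495.0, -31.0], [493.0, -126.0], [706.0, -139.0], [715.0, -31.0]]
  side [ 597.8 -130.9] ang 175.86 166
  side [708.7 -88.6] ang 84.06 154
  side [619.4 -31. ] ang 179.92 39
  side [494.7 -79.7] ang 85.75 157
top [583.9  42.8] [1948.4 1353.5] 89.87
[[1257.0, -933.0], [1259.0, 1015.0], [669.0, 955.0], [-74.0, 783.0], [-95.0, -750.0]]
  side [1257.1   37.9] ang 90.00 532
  side [ -90.3 -433. ] ang 89.21 182
28.0833 [ 0.5979 -0.1983  0.1818]
wrist [359.  24.] [ 0.6617 -0.0504] cm2 23
wrist [230.  20.] [ 0.5506 -0.0475] cm2 18
scene blue [0.3829 0.3054]
top [309. 171.] [ 0.6678 -0.0446] cm2 20
top blue [0.3841 0.3086]
```

View pics/wrist_a.png

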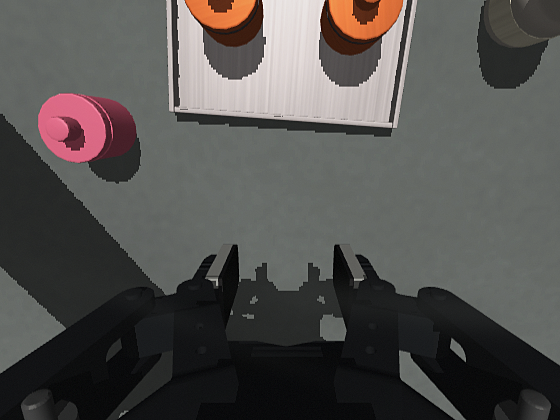

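The wrist view shows the tray's near rim from (172,115) to (395,128), which maps to a mid-edge of (0.598,−0.130) at −4.1°. The jars stand in the tray. I'll turn the tool, then grip that rim.

>>> drive_tool(deltas=[[[0, 0, 0, -0.12], [0, 0, 0, -0.24], [0, 0, 0, -0.36], [0, 0, 0, -0.48], [0, 0, 0, -0.6]]])

```text
t: 28.65
tcp_pos: [0.5985, -0.198, 0.1825]
tool_rot: [0.463, 0.886, 0.0, -0.0]
force: [0.1, -0.1, 0.3]
finger_gap: 0.469
gripper_force: 0.0
```

>>> drive_tool(deltas=[[[0, 0, 0, -0.12], [0, 0, 0, -0.24], [0, 0, 0, -0.36], [0, 0, 0, -0.48], [0, 0, 0, -0.6]]])

```text
t: 29.07
tcp_pos: [0.5985, -0.198, 0.1825]
tool_rot: [0.181, 0.984, 0.0, -0.0]
force: [-1.1, -0.6, -0.1]
finger_gap: 0.469
gripper_force: 0.0
```

>>> drive_tool(deltas=[[[0, 0, 0, -0.12], [0, 0, 0, -0.24], [0, 0, 0, -0.299], [0, 0, 0, -0.299], [0, 0, 0, -0.299]]])

```text
t: 29.48
tcp_pos: [0.5986, -0.1984, 0.1825]
tool_rot: [0.036, 0.999, 0.0, -0.0]
force: [0.2, 0.6, 0.0]
finger_gap: 0.469
gripper_force: 0.0
```

>>> drive_tool(deltas=[[[3, 36, 0, 0], [7, 72, 0, 0], [7, 72, 0, 0], [7, 72, 0, 0]]])

```text
t: 29.82
tcp_pos: [0.5965, -0.1248, 0.1824]
tool_rot: [0.035, 0.999, 0.0, -0.0]
force: [-0.1, -0.1, -0.2]
finger_gap: 0.468
gripper_force: 0.0
```

>>> drive_tool(deltas=[[[0, 0, 35, 0], [0, 0, 70, 0], [0, 0, 105, 0], [0, 0, 130, 0], [0, 0, 140, 0]]])

```text
t: 30.23
tcp_pos: [0.5947, -0.1273, 0.0385]
tool_rot: [0.037, 0.999, 0.001, -0.003]
force: [-0.9, -0.3, 0.0]
finger_gap: 0.471
gripper_force: 0.0
```

>>> drive_tool(deltas=[[[0, 0, 0, 0], [0, 0, 0, 0]]])

```text
t: 30.4
tcp_pos: [0.5975, -0.1279, 0.0426]
tool_rot: [0.036, 0.999, -0.0, 0.0]
force: [0.8, 0.6, 0.6]
finger_gap: 0.466
gripper_force: 0.0
```

```bash
python3 - <<'E'
from meas import *
W,mw=snap('wrist');S,ms=snap('scene');s=manip.sense();print(s['tcp_pos'],s['tool_rot'])
cv2.imwrite('pics/m3.png',np.hstack([cv2.resize(W,(400,300)),cv2.resize(S[130:310,150:390],(400,300))])[:,:,::-1])
E
```

```text
[ 0.59853523 -0.12810437  0.04416893] [ 3.61222966e-02  9.99345359e-01 -7.37698754e-04  1.86787503e-03]
```

View pics/m3.png

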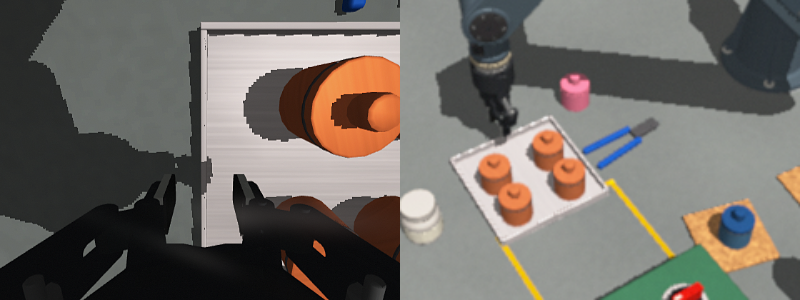

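The rim runs between the fingers at wrist columns 200–210, and all four jars stand. Lowering and gripping.

>>> drive_tool(deltas=[[[0, 0, 10, 0], [0, 0, 20, 0], [0, 0, 26, 0], [0, 0, 30, 0], [0, 0, 32, 0]]])

```text
t: 30.92
tcp_pos: [0.5964, -0.1268, 0.0093]
tool_rot: [0.036, 0.999, 0.0, -0.001]
force: [0.1, 0.7, -0.8]
finger_gap: 0.473
gripper_force: 0.0
```

>>> drive_tool(deltas=[[[0, 0, 0, 0], [0, 0, 0, 0], [0, 0, 0, 0], [0, 0, 0, 0], [0, 0, 0, 0]]], jaw=15, force=40)

```text
t: 31.33
tcp_pos: [0.5971, -0.1272, 0.0106]
tool_rot: [0.036, 0.999, -0.0, 0.0]
force: [-0.1, 0.3, -0.1]
finger_gap: 0.175
gripper_force: 0.0
```

>>> drive_tool(deltas=[[[0, 0, 0, 0], [0, 0, 0, 0], [0, 0, 0, 0], [0, 0, 0, 0], [0, 0, 0, 0]]], jaw=0)

```text
t: 31.75
tcp_pos: [0.5972, -0.1277, 0.0107]
tool_rot: [0.036, 0.999, -0.0, 0.0]
force: [-2.2, -3.5, 4.0]
finger_gap: 0.041
gripper_force: 41.4
```

>>> drive_tool(deltas=[[[0.2, 3, 0, 0], [0.5, 9, 0, 0], [1, 18, 0, 0], [1.7, 31, 0, 0], [2.4, 44, 0, 0]]])

```text
t: 32.17
tcp_pos: [0.5995, -0.0861, 0.0107]
tool_rot: [0.036, 0.999, -0.002, 0.002]
force: [-0.3, -9.9, 0.5]
finger_gap: 0.038
gripper_force: 41.2
```

>>> drive_tool(deltas=[[[0.7, 13, 0, 0], [1.4, 26, 0, 0], [2.1, 39, 0, 0], [2.9, 52, 0, 0], [3.6, 65, 0, 0]]])

```text
t: 32.58
tcp_pos: [0.6003, -0.0203, 0.0107]
tool_rot: [0.035, 0.999, -0.002, 0.002]
force: [0.8, -11.1, 0.7]
finger_gap: 0.044
gripper_force: 41.3
```

>>> drive_tool(deltas=[[[0.7, 13, 0, 0], [1.4, 26, 0, 0], [2, 37, 0, 0], [2.5, 46, 0, 0], [2.9, 53, 0, 0]]])

```text
t: 33.0
tcp_pos: [0.6008, 0.0333, 0.0108]
tool_rot: [0.035, 0.999, -0.002, 0.001]
force: [-0.6, -11.7, 2.0]
finger_gap: 0.042
gripper_force: 41.4
```

>>> drive_tool(deltas=[[[0.3, 5, 0, 0], [0.5, 8, 0, 0], [0.5, 8, 0, 0], [0.5, 8, 0, 0]]])

```text
t: 33.33
tcp_pos: [0.6008, 0.0416, 0.0107]
tool_rot: [0.036, 0.999, -0.001, 0.001]
force: [-0.1, -7.4, 2.6]
finger_gap: 0.041
gripper_force: 41.4
```

```bash
python3 - <<'E'
from meas import *
W,mw=snap('wrist');S,ms=snap('scene');T,mt=snap('top');s=manip.sense();print(s['tcp_pos'],s['tool_rot'])
for im,m,n in((W,mw,'w'),(S,ms,'s'),(T,mt,'t')):
    hsv=cv2.cvtColor(im,cv2.COLOR_RGB2HSV)
    mk=cv2.morphologyEx(cv2.inRange(hsv,np.array([0,0,130]),np.array([179,30,255])),cv2.MORPH_CLOSE,np.ones((3,3)))
    for c in cv2.findContours(mk,cv2.RETR_EXTERNAL,cv2.CHAIN_APPROX_NONE)[0]:
        p=plane(m,c.reshape(-1,2),.018)[:,:2]*1000
        if cv2.contourArea(c)>300 and 450<p[:,0].mean()<750 and -50<p[:,1].mean()<300: print(n,cv2.approxPolyDP(cv2.convexHull(np.float32(p)),10,True).reshape(-1,2).round().tolist())
cv2.imwrite('pics/m4.png',np.vstack([np.hstack([cv2.resize(W,(400,300)),cv2.resize(T[120:270,140:340],(400,300))]),np.pad(cv2.resize(S[180:360,180:420],(400,300)),((0,0),(0,400),(0,0)))])[:,:,::-1])
E
```

```text
[0.60078786 0.04161132 0.01072969] [ 3.57050404e-02  9.99361314e-01 -9.60565595e-04  1.09135766e-03]
w [[613.0, 39.0], [647.0, 40.0]]
w [[493.0, 47.0], [590.0, 39.0], [616.0, 66.0], [642.0, 145.0], [632.0, 175.0], [501.0, 154.0]]
s [[-225.0, 600.0], [-225.0, 151.0], [51.0, -760.0], [946.0, -765.0], [1102.0, -688.0], [1316.0, 141.0], [599.0, 662.0], [-124.0, 662.0]]
t [[529.0, 166.0], [500.0, 163.0], [492.0, 49.0], [521.0, 48.0]]
```

View pics/m4.png

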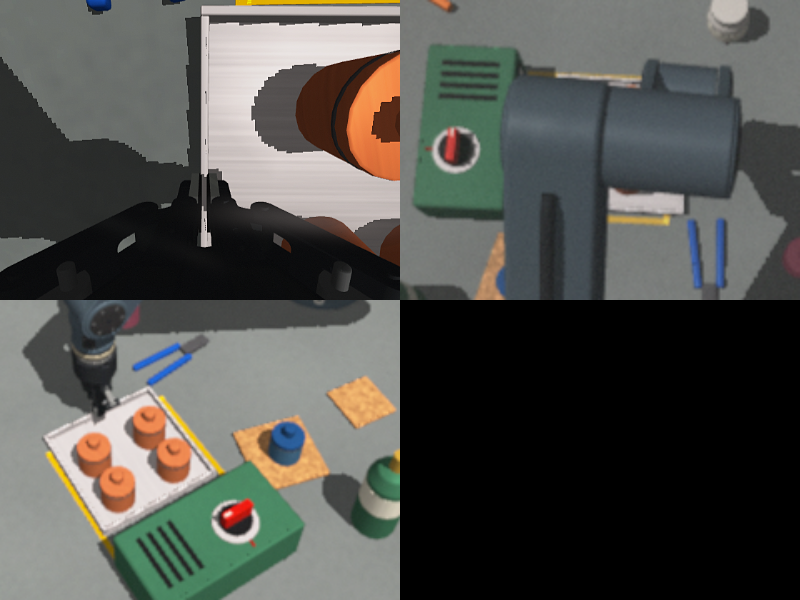

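The jars still stand and the tray is about 37 mm short. Sliding most of the remainder.

>>> drive_tool(deltas=[[[0.3, 4, 0, -0.002], [0.9, 11, 0, -0.005], [1.6, 19, 0, -0.008], [2.3, 27, 0, -0.011], [2.7, 32, 0, -0.013]]])

```text
t: 33.9
tcp_pos: [0.6006, 0.0732, 0.0107]
tool_rot: [0.029, 1.0, -0.002, 0.001]
force: [0.0, -11.2, 2.5]
finger_gap: 0.041
gripper_force: 41.5
```

>>> drive_tool(deltas=[[[0.2, 2.5, 0, 0], [0.2, 2.5, 0, 0], [0.2, 2.5, 0, 0], [0.2, 2.5, 0, 0], [0.2, 2.5, 0, 0]]])

```text
t: 34.32
tcp_pos: [0.6005, 0.0762, 0.0107]
tool_rot: [0.029, 1.0, -0.001, 0.001]
force: [0.6, -8.1, 3.2]
finger_gap: 0.041
gripper_force: 41.4
```

>>> drive_tool(deltas=[[[0, 0, 0, 0], [0, 0, 0, 0], [0, 0, 0, 0], [0, 0, 0, 0]]], jaw=30)

```text
t: 34.65
tcp_pos: [0.5988, 0.0784, 0.01]
tool_rot: [0.029, 1.0, 0.0, -0.0]
force: [0.8, 0.0, 0.2]
finger_gap: 0.351
gripper_force: 0.0
```

>>> drive_tool(deltas=[[[0, 0, -15, 0], [0, 0, -50, 0], [0, 0, -90, 0], [0, 0, -130, 0], [0, 0, -160, 0]]])

```text
t: 35.07
tcp_pos: [0.5998, 0.0783, 0.1733]
tool_rot: [0.029, 1.0, 0.0, 0.001]
force: [0.5, -0.3, -0.3]
finger_gap: 0.351
gripper_force: 0.0
```

>>> drive_tool(deltas=[[[0, -35, -20, 0.1], [0, -75, -40, 0.2], [0, -115, -60, 0.3], [0, -155, -60, 0.4], [0, -195, -60, 0.5]]])

```text
t: 35.48
tcp_pos: [0.5885, -0.1157, 0.2324]
tool_rot: [0.277, 0.961, 0.0, 0.002]
force: [0.4, 0.4, 0.3]
finger_gap: 0.35
gripper_force: 0.0
```

>>> drive_tool(deltas=[[[0, 0, 0, 0.12], [0, 0, 0, 0.24], [0, 0, 0, 0.36], [0, 0, 0, 0.48], [0, 0, 0, 0.6]]])

```text
t: 35.9
tcp_pos: [0.5876, -0.1143, 0.23]
tool_rot: [0.55, 0.835, 0.0, -0.001]
force: [0.3, 0.6, -0.3]
finger_gap: 0.354
gripper_force: 0.0
```

>>> drive_tool(deltas=[[[0, 0, 0, 0.12], [0, 0, 0, 0.24], [0, 0, 0, 0.36], [0, 0, 0, 0.4], [0, 0, 0, 0.4]]])

```text
t: 36.32
tcp_pos: [0.5877, -0.114, 0.23]
tool_rot: [0.703, 0.711, 0.0, -0.001]
force: [-0.3, 0.8, 0.3]
finger_gap: 0.35
gripper_force: 0.0
```

```bash
python3 - <<'E'
from meas import *
W,mw=snap('wrist','wf.png');T,mt=snap('top','tf.png');s=manip.sense();print(s['t'],s['tcp_pos'],s['tool_rot'])
cv2.imwrite('pics/m5.png',np.hstack([cv2.resize(W,(400,300)),cv2.resize(T[120:270,140:340],(400,300))])[:,:,::-1])
E
```

```text
36.4167 [ 0.5877471  -0.11425953  0.23009373] [ 7.02257867e-01  7.11922589e-01 -1.28017385e-05 -3.40248228e-04]
```

View pics/m5.png

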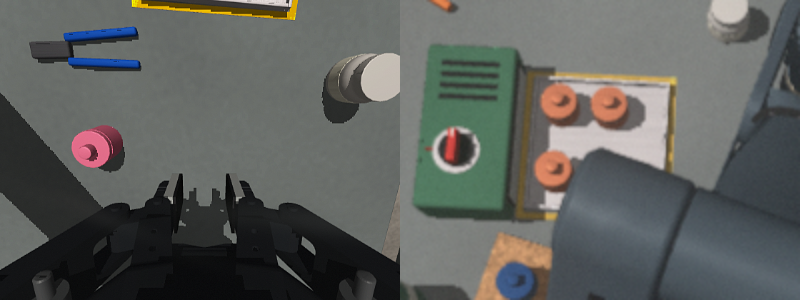

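>>> drive_tool(deltas=[[[40, 2, -14, 0], [80, 4, -28, 0], [120, 6, -42, 0], [158, 8, -56, 0], [196, 10, -70, 0]]])

```text
t: 36.83
tcp_pos: [0.5951, 0.0832, 0.3009]
tool_rot: [0.703, 0.712, -0.0, -0.0]
force: [1.2, 0.8, -0.6]
finger_gap: 0.355
gripper_force: 0.0
```

>>> drive_tool(deltas=[[[0, 0, 0, 0], [0, 0, 0, 0], [0, 0, 0, 0]]])

```text
t: 37.08
tcp_pos: [0.5952, 0.0813, 0.2999]
tool_rot: [0.702, 0.712, -0.0, -0.0]
force: [0.4, 0.1, 0.6]
finger_gap: 0.352
gripper_force: 0.0
```

```bash
cat > fit.py <<'E'
from meas import *
W,mw=snap('wrist','wg.png');s=manip.sense();print(s['t'],s['tcp_pos'])
hsv=cv2.cvtColor(W,cv2.COLOR_RGB2HSV)
# tray blob
mk=cv2.morphologyEx(cv2.inRange(hsv,np.array([0,0,100]),np.array([179,40,255])),cv2.MORPH_CLOSE,np.ones((3,3)))
c=max(cv2.findContours(mk,cv2.RETR_EXTERNAL,cv2.CHAIN_APPROX_NONE)[0],key=cv2.contourArea)
P=np.float32(plane(mw,c.reshape(-1,2),.018)[:,:2]*1000)
Y=cv2.inRange(hsv,np.array([19,110,40]),np.array([32,255,255])); v,u=np.nonzero(Y)
Q=plane(mw,np.c_[u,v],0)[:,:2]*1000
yaw=-.0585; ex=np.array([np.cos(yaw),np.sin(yaw)]); ey=np.array([-ex[1],ex[0]]); sp=np.array([606.6,186.2])
for nm,A in(('tray',P),('yel',Q)):
    a=(A-sp)@ex; b=(A-sp)@ey
    for lab,w,t,sg in(('-x',a,b,-1),('+x',a,b,1),('-y',b,a,-1),('+y',b,a,1)):
        lo,hi=(97,118) if nm=='tray' else (108,129)
        k=(sg*w>lo)&(sg*w<hi)&(abs(t)<90)
        if k.sum()>15:
            # bin along the side: tray outermost; yellow median
            bins=np.linspace(-90,90,10); o=[]
            for i in range(9):
                q=k&(t>=bins[i])&(t<bins[i+1])
                if q.sum()>3: o.append(((bins[i]+bins[i+1])/2,np.median(w[q]),w[q].min(),w[q].max()))
            o=np.array(o)
            if len(o)>2: print(nm,lab,'mid %.1f slope %.4f'%(np.median(o[:,1]),np.polyfit(o[:,0],o[:,1],1)[0]),'min %.1f max %.1f'%tuple(np.median(o[:,2:],0)),len(o))
E
python3 fit.py
```

```text
37.1333 [0.59512124 0.08055916 0.29953488]
yel -x mid -116.5 slope 0.0014 min -121.2 max -111.9 9
yel +x mid 121.0 slope 0.0055 min 117.3 max 124.9 9
yel -y mid -121.4 slope -0.0050 min -125.8 max -116.8 9
yel +y mid 113.6 slope 0.0341 min 111.7 max 115.5 5
```

View pics/wg.png

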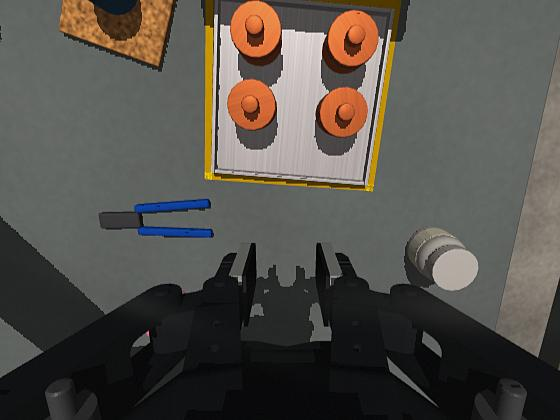

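The tray sits inside the yellow outline with all four jars upright at (256,28), (353,38), (251,104) and (344,112). Now measuring the margins in the same image.

```bash
cat >> fit.py <<'E'
print('--')
m2=mk.copy(); m2[:, :200]=0; m2[:,410:]=0; m2[195:]=0
c=max(cv2.findContours(m2,cv2.RETR_EXTERNAL,cv2.CHAIN_APPROX_NONE)[0],key=cv2.contourArea)
P=plane(mw,c.reshape(-1,2),.018)[:,:2]*1000; a=(P-sp)@ex; b=(P-sp)@ey
for lab,w,t,sg in(('-x',a,b,-1),('+x',a,b,1),('-y',b,a,-1)):
    o=[]
    for lo in range(-90,90,20):
        q=(t>=lo)&(t<lo+20)
        if q.sum()>3: 
            e=(sg*w[q]).max()
            if 95<e<130: o.append((lo+10,sg*e))
    o=np.array(o); 
    if len(o)>2: print('tray outer',lab,'%.1f slope %.4f'%(np.median(o[:,1]),np.polyfit(o[:,0],o[:,1],1)[0]),len(o))
E
python3 fit.py; python3 - <<'E'
import sys; sys.path.insert(0,'.')
from meas import *
T,mt=snap('top','tg.png')
E
```

```text
37.1833 [0.59515579 0.0800962  0.29939297]
yel -x mid -116.8 slope 0.0021 min -121.2 max -112.1 9
yel +x mid 121.1 slope 0.0047 min 117.3 max 124.9 9
yel -y mid -121.2 slope -0.0062 min -125.8 max -116.7 9
yel +y mid 113.4 slope 0.0323 min 111.7 max 115.2 4
--
tray outer -x -106.6 slope 0.0072 9
tray outer +x 111.7 slope 0.0107 9
tray outer -y -113.2 slope -0.0106 9
```

The tray is centred within about 1 mm and 0.3° of the outline. Now the knob.

>>> drive_tool(deltas=[[[36, -2, 0, 0], [72, -5, 0, 0], [108, -8, 0, 0], [144, -10, 0, 0], [180, -13, 0, 0]]])

```text
t: 37.65
tcp_pos: [0.5807, 0.2609, 0.2996]
tool_rot: [0.704, 0.71, -0.001, -0.0]
force: [1.5, -0.2, 0.6]
finger_gap: 0.353
gripper_force: 0.0
```

>>> drive_tool(deltas=[[[0, 0, 0, 0], [0, 0, 0, 0], [0, 0, 0, 0]]], jaw=40)

```text
t: 37.9
tcp_pos: [0.5806, 0.2598, 0.2996]
tool_rot: [0.703, 0.711, -0.001, -0.0]
force: [0.5, -0.2, -0.2]
finger_gap: 0.466
gripper_force: 0.0
```

```bash
cat > knob.py <<'E'
from meas import *
import sys
W,m=snap('wrist',sys.argv[1]);s=manip.sense();print(s['t'],s['tcp_pos'],s['tool_rot'])
b,_=blobs(W,(172,140,60),(8,255,255),100)
for c in b:
    P=plane(m,c.reshape(-1,2),.139)[:,:2]*1000; r=cv2.minAreaRect(np.float32(P)); 
    if abs(r[0][0]-580)<60 and abs(r[0][1]-393)<60: print('red',cen(c),np.round(r[0],1),np.round(r[1],1),r[2])
hsv=cv2.cvtColor(W,cv2.COLOR_RGB2HSV); mk=cv2.inRange(hsv,np.array([0,0,130]),np.array([179,50,255]))
for c in cv2.findContours(mk,cv2.RETR_EXTERNAL,cv2.CHAIN_APPROX_NONE)[0]:
    if cv2.contourArea(c)>300:
        P=np.float32(plane(m,c.reshape(-1,2),.1)[:,:2]*1000); e=cv2.fitEllipse(P); 
        if abs(e[0][0]-580)<40 and abs(e[0][1]-393)<40: print('ring',np.round(e,1) if 0 else e)
E
python3 knob.py k1.png
```

```text
37.95 [0.58077906 0.25935346 0.29978105] [ 7.03549143e-01  7.10646303e-01 -6.59772936e-04 -1.08405945e-05]
red [283.9871482  50.0658858] [580.4 388.6] [18.4 49.4] 86.7420883178711
ring ((580.3712158203125, 391.2358093261719), (66.88934326171875, 67.38818359375), 22.34604263305664)
```

>>> drive_tool(deltas=[[[36, 0, 0, 0], [72, 0, 0, 0], [72, 0, 0, 0], [72, 0, 0, 0]]])

```text
t: 38.28
tcp_pos: [0.5799, 0.3327, 0.2999]
tool_rot: [0.703, 0.711, -0.0, 0.0]
force: [-0.2, -1.1, -0.6]
finger_gap: 0.471
gripper_force: 0.0
```

```bash
python3 knob.py k2.png
```

```text
38.3333 [0.57997046 0.33171181 0.29992706] [ 7.03215119e-01  7.10976857e-01 -5.95766929e-04  2.26296924e-04]
red [286.01019935 131.01251739] [580.5 391.3] [14.3 49.4] 86.7711410522461
ring ((580.5761108398438, 390.4883117675781), (66.99215698242188, 67.19719696044922), 6.420300483703613)
```

View pics/k2.png

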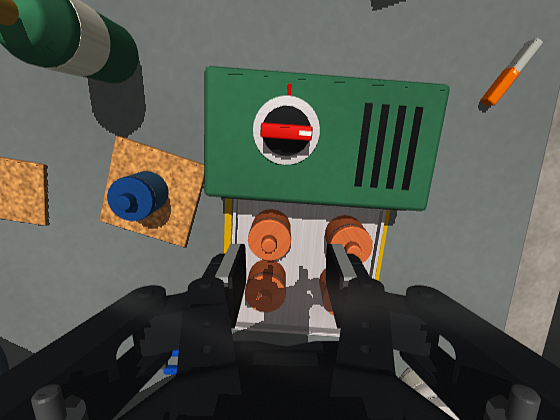

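The knob bar is centred at wrist (286,131), which maps to (0.5805,0.3915), yaw −3.2°. Its 49×14 mm size at z=0.139 matches the description. I'll align and grip.

>>> drive_tool(deltas=[[[30, 0.5, 0, -0.12], [60, 1, 0, -0.24], [60, 1, 0, -0.36], [60, 1, 0, -0.48], [60, 1, 0, -0.6]]])

```text
t: 38.75
tcp_pos: [0.5805, 0.3912, 0.3]
tool_rot: [0.459, 0.888, -0.001, 0.0]
force: [-0.8, 0.1, 0.2]
finger_gap: 0.468
gripper_force: 0.0
```

>>> drive_tool(deltas=[[[0, 0, 0, -0.12], [0, 0, 0, -0.24], [0, 0, 0, -0.36], [0, 0, 0, -0.48], [0, 0, 0, -0.6]]])

```text
t: 39.17
tcp_pos: [0.5807, 0.3904, 0.3003]
tool_rot: [0.177, 0.984, -0.001, -0.0]
force: [-0.1, -0.2, 0.1]
finger_gap: 0.471
gripper_force: 0.0
```

>>> drive_tool(deltas=[[[0, 0, 0, -0.12], [0, 0, 0, -0.24], [0, 0, 0, -0.303], [0, 0, 0, -0.303], [0, 0, 0, -0.303]]])

```text
t: 39.58
tcp_pos: [0.5806, 0.3912, 0.3003]
tool_rot: [0.03, 1.0, -0.0, -0.0]
force: [0.0, 0.5, 0.5]
finger_gap: 0.472
gripper_force: 0.0
```

>>> drive_tool(deltas=[[[0, 0, 35, 0], [0, 0, 70, 0], [0, 0, 105, 0], [0, 0, 130, 0], [0, 0, 145, 0]]])

```text
t: 40.0
tcp_pos: [0.5782, 0.3911, 0.1512]
tool_rot: [0.029, 1.0, -0.002, -0.003]
force: [-0.4, -1.0, -0.0]
finger_gap: 0.465
gripper_force: 0.0
```

>>> drive_tool(deltas=[[[0, 0, 0, 0], [0, 0, 0, 0], [0, 0, 0, 0], [0, 0, 0, 0]]])

```text
t: 40.33
tcp_pos: [0.5813, 0.3935, 0.1576]
tool_rot: [0.028, 1.0, 0.001, 0.002]
force: [0.2, -0.5, 0.5]
finger_gap: 0.467
gripper_force: 0.0
```

```bash
python3 knob.py k3.png
```

```text
40.3833 [0.58115383 0.39357429 0.15754267] [2.81510769e-02 9.99601680e-01 8.85200407e-04 1.79311774e-03]
red [282.40338042 232.32635385] [577.3 391.2] [13.7 54. ] 86.42179107666016
ring ((581.1399536132812, 390.825927734375), (67.11067199707031, 67.84783172607422), 92.05729675292969)
```

>>> drive_tool(deltas=[[[0, -1, 12, 0], [0, -1, 24, 0], [0, -1, 32, 0], [0, -1, 37, 0], [0, -1, 38, 0]]])

```text
t: 40.8
tcp_pos: [0.5786, 0.3916, 0.1149]
tool_rot: [0.028, 1.0, -0.001, -0.002]
force: [0.2, 0.9, -0.2]
finger_gap: 0.465
gripper_force: 0.0
```

>>> drive_tool(deltas=[[[0, 0, 0, 0], [0, 0, 0, 0], [0, 0, 0, 0]]])

```text
t: 41.05
tcp_pos: [0.5802, 0.3924, 0.1177]
tool_rot: [0.028, 1.0, 0.0, 0.0]
force: [0.2, -0.2, -1.0]
finger_gap: 0.47
gripper_force: 0.0
```

>>> drive_tool(deltas=[[[0, 0, 0, 0], [0, 0, 0, 0], [0, 0, 0, 0], [0, 0, 0, 0], [0, 0, 0, 0]]], jaw=5, force=30)

```text
t: 41.47
tcp_pos: [0.5801, 0.3919, 0.118]
tool_rot: [0.028, 1.0, -0.0, 0.0]
force: [-0.9, -2.7, 3.4]
finger_gap: 0.155
gripper_force: 32.2
```

>>> drive_tool(deltas=[[[0, 0, 0, 0], [0, 0, 0, 0], [0, 0, 0, 0], [0, 0, 0, 0]]])

```text
t: 41.8
tcp_pos: [0.5801, 0.3919, 0.1179]
tool_rot: [0.028, 1.0, -0.0, 0.0]
force: [-0.9, -3.1, 5.6]
finger_gap: 0.156
gripper_force: 32.5
```

>>> drive_tool(deltas=[[[0, 0, 0, 0.11], [0, 0, 0, 0.22], [0, 0, 0, 0.33], [0, 0, 0, 0.44], [0, 0, 0, 0.55]]])

```text
t: 42.22
tcp_pos: [0.58, 0.3917, 0.1179]
tool_rot: [0.301, 0.954, -0.0, 0.0]
force: [-1.3, -3.6, 4.7]
finger_gap: 0.155
gripper_force: 32.5
```

>>> drive_tool(deltas=[[[0, 0, 0, 0.11], [0, 0, 0, 0.22], [0, 0, 0, 0.33], [0, 0, 0, 0.44], [0, 0, 0, 0.55]]])

```text
t: 42.63
tcp_pos: [0.5799, 0.3915, 0.1179]
tool_rot: [0.548, 0.836, -0.001, 0.0]
force: [-2.3, -3.8, 6.1]
finger_gap: 0.156
gripper_force: 32.5
```

>>> drive_tool(deltas=[[[0, 0, 0, 0.05], [0, 0, 0, 0.1], [0, 0, 0, 0.13], [0, 0, 0, 0.15], [0, 0, 0, 0.15]]])

```text
t: 43.05
tcp_pos: [0.5798, 0.3915, 0.1179]
tool_rot: [0.606, 0.795, -0.001, 0.001]
force: [-1.1, -3.2, 6.6]
finger_gap: 0.16
gripper_force: 35.0
```

```bash
python3 -c "
from h import *
s=manip.sense();print(s['tool_rot'],s['ft_torque'],s['force'],s['finger_gap'])"
```

```text
[ 6.06373341e-01  7.95179415e-01 -6.86185932e-04  7.73675690e-04] [-0.55762574  0.12785579  0.68446491] [-1.07983426 -3.17499171  6.58182327] 0.16029543333271803
```

The tool has turned 1.25 rad and the torque rises to 0.68 N m, so the knob is at its stop. Releasing.

>>> drive_tool(deltas=[[[0, 0, 0, 0], [0, 0, 0, 0], [0, 0, 0, 0], [0, 0, 0, 0], [0, 0, 0, 0]]], jaw=85)

```text
t: 43.47
tcp_pos: [0.5798, 0.3926, 0.1169]
tool_rot: [0.608, 0.794, 0.0, -0.0]
force: [0.1, 0.9, 0.7]
finger_gap: 0.854
gripper_force: 0.0
```

>>> drive_tool(deltas=[[[0, 0, 0, 0], [0, 0, 0, 0], [0, 0, -10, 0], [0, 0, -30, 0], [0, 0, -60, 0]]])

```text
t: 43.88
tcp_pos: [0.578, 0.3913, 0.1754]
tool_rot: [0.608, 0.794, -0.003, -0.002]
force: [0.2, 0.1, -0.6]
finger_gap: 0.995
gripper_force: 0.0
```

>>> drive_tool(deltas=[[[0, 0, -40, 0], [0, 0, -80, 0], [0, 0, -120, 0], [0, 0, -150, 0], [0, 0, -150, 0]]])

```text
t: 44.3
tcp_pos: [0.5831, 0.394, 0.338]
tool_rot: [0.607, 0.794, 0.008, 0.004]
force: [0.4, 0.6, 0.8]
finger_gap: 0.995
gripper_force: 0.0
```

>>> drive_tool(deltas=[[[0, 0, 0, 0], [0, 0, 0, 0], [0, 0, 0, 0], [0, 0, 0, 0]]])

```text
t: 44.63
tcp_pos: [0.5789, 0.3917, 0.325]
tool_rot: [0.608, 0.794, -0.002, -0.001]
force: [-0.2, -0.3, -0.4]
finger_gap: 0.996
gripper_force: 0.0
```

```bash
python3 knob.py k4.png; python3 - <<'E'
from meas import *
S,ms=snap('scene');W,_=snap('wrist')
cv2.imwrite('pics/m6.png',np.hstack([cv2.resize(S[100:400,130:530],(400,300)),cv2.resize(W,(400,300))])[:,:,::-1])
E
```

```text
44.6833 [0.57910967 0.39178989 0.32511773] [ 0.6075399   0.79428667 -0.0017533  -0.00094098]
red [287.07133886 184.74981161] [580.6 393.3] [17.7 49.6] 86.94835662841797
ring ((580.231689453125, 390.177978515625), (65.64433288574219, 67.35063934326172), 172.05740356445312)
```

View pics/m6.png

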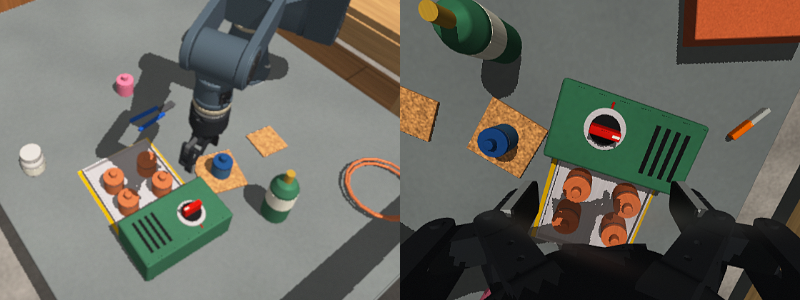

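The knob is back at rest at (603,130). The four copper jars stand in the tray on the outline, the blue jar is on the mat at (495,140), and the bystanders have not moved. Handing in.

```bash
python3 -c "
from station import manip; print(manip.sign_off())"
```

```text
the job is handed in; nothing more can be done
None
```

Job handed in after about 45 s: the blue jar stands on the cork mat, all four copper jars stand in the tray on the yellow outline (within about 1 mm and 0.3°), and the knob was turned to its stop, released and sprang back.

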